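Clamp a microscope's camera tube in its swing-bolt holder

TASK

Fasten the black tube in its holder: swing the hinged upper half over it until it is fully home, then draw out the sprung thumb nut, swing the bolt upright into the slot of the fork and let the nut drop behind the fork's upturned toes. Leave the tube in its place and do not disturb the other things on the bench.

Things in the scene. Friction and masses are not known exactly. Their poses are not given: they have to be found in the camera images.
- holder: fixed lower half of the aluminium tube holder on a dark foot plate (104 x 240 x 8 mm). Origin on the bench under its centre; z up, y along the tube, -x the bolt side, +x the hinge side. The tube's axis is at x 0, z 60 mm. Body under the tube 36 mm wide along y.
- pin (a point): middle of the hinge pin of the upper half, which lies along y: x +42, y 0, z 60 mm from the holder's origin; between two cheeks (inner faces at y +-28 mm, tops at z 67 mm). Axes as the holder's.
- pivot (a point): the swing bolt's pivot, between two small cheeks: x -56, y 0, z 22 mm from the holder's origin. Axes as the holder's.
- cap (a joint): angle of the hinged upper half (arch over the tube, ending in a flat fork). 0 = fully home, fork level towards -x; grows as it opens up and over (1.57 = fork straight up). Stiff: stays where left, 2 to 4 N at the fork moves it. It also slides (about 1.5 N) up to 8 mm either way on its pin and starts off the middle: the bolt enters the slot only with the fork within 2 mm of the holder's y = 0.
- fork (a point): middle of the fork: 92 mm out from the pin, 7 mm above it when closed; turns and slides with the cap; holder's axes when closed. Fork 36 mm wide along y (grasp across these sides), 10 mm thick (2 to 12 mm above the pin), from 69 to 118 mm out; slot 12 mm wide, from 85 mm out to the open end. On top the outer 8 mm of both prongs rise 4.5 mm as toes.
- bolt (a joint): lean of the swing bolt (steel shank of 8 mm diameter) about its pivot, in the holder's xz plane: 0 = upright (end stop, where it stands in the slot); it grows as it leans out to -x, to 1.3. Friction holds it where it is left.
- thumb_nut (a joint): how far the thumb nut is drawn out along the bolt, 0 to 0.016 m. A spring pulls it back, 4 N at 0, 8 N at full travel. To pass over the toes it must be drawn out more than 10 mm (cap fully home), before the bolt is nearer than 0.7 rad to upright. Dropped in behind the toes it reads 0 to 2 mm, sitting on them 5 mm or more.
- knob (a point): on the axis of the thumb nut's black round grip: 79 mm out from the pivot when not drawn out; z axis outward along the bolt. Grip 22 mm in diameter, from 24 mm below to 16 mm above this point; under it a steel collar, 20 mm in diameter, 7 mm thick, which lands on the fork.
- tube: black loose tube, 50 mm in diameter, 210 mm long, 0.4 kg, lying along the holder's y in its rests; origin at its centre on its axis. To be left where it lies.
- objective: bystander: brass lens barrel standing up, 32 mm in diameter, 46 mm tall, origin under its centre
- dish: bystander: glass dish, 90 mm in diameter, 16 mm tall, origin under its centre
- slide_box: bystander: closed box 90 x 55 x 32 mm, origin under its centre
- driver: bystander: screwdriver 160 mm long lying on the bench, origin underneath it
Mind the look-alikes: they are no part of the job. Several things have the shape of the tube; the one meant has the colours described above.

How it is judged (in metres and radians):
On the way, in this order (a step that is already met when the one before it is completed fails the run):
1. the upper half is closed over the tube while the bolt still leans out (value of joint cap below 0.06 rad and value of joint bolt above 0.35 rad), for 0.2 s.
2. the bolt stands in the slot with its nut dropped behind the toes (value of joint cap below 0.04 rad and value of joint bolt below 0.1 rad and value of joint thumb_nut below 0.0045 m), for 0.2 s.
At the end, for the whole second after the job is handed in: The upper half is home over the tube (cap angle under 0.04 rad), the bolt stands upright in the slot (under 0.1 rad) with the nut down behind the toes (drawn out less than 4.5 mm), and the tube lies still, within 15 mm of where it started (all of step 2 and distance of tube from where it was at the start of the episode below 0.015 m and linear speed of tube below 0.02 m/s); the robot touches nothing.
It fails at once if a bystander is shifted by more than 30 mm (distance of any of objective, dish, slide_box, driver from where it was at the start of the episode above 0.03 m).
It also fails if it takes over 48 s, if anything falls off the work surface, if the arm or the gripper's body presses on something with over 40 N, if the wrist force passes 120 N, or if a joint passes its speed limit or range.

ROBOT

A 6-joint arm with a two-finger parallel gripper is mounted at the origin on the work surface. World frame = base frame: x ahead of the robot, y to its left, z up, the work surface at z = 0. Lengths are in mm, angles in rad, forces in N, time in s.
With the tool pointing down it reaches from about 275 to 850 mm from the base axis. Payload 5.2 kg.
Tool frame: the origin (TCP) lies midway between the tips of the shut fingers; the grasp point (between the pads) lies 19 mm behind it; x points along the fingers, z is the direction in which the jaws open and shut, and the axes are right-handed (so a half turn about x gives the same grasp; the last joint's range is limited). The gripper opens to 85 mm and grips with 20 to 120 N. Pads are 22 mm wide; open, the fingers measure 114 mm over their backs; the gripper's body (76 mm by 85 mm) begins 54 mm behind the grasp point. The pads swing forward as they close: fully open they stand 13 mm farther back than shut.
Start: joints at [1.009, 0.259, 1.535, -0, 1.348, -0.203], TCP at [193.112, 514.988, 231.31] pointing down, gripper open.
Joint ranges: [-3.14, 3.14], [-0.91, 2.08], [0.19, 2.58], [-1.22, 4.36], [0.22, 2.71], [-3.12, 3.12]. Speed limits (rad/s): [2.57, 2.57, 3.14, 3.14, 3.14, 3.14].

INTERFACE

Orientations are given as a unit quaternion [x, y, z, w].
In Python, from station import bot, get_image, workorder gives the robot as it stands.
- The arm moves only by the tool apply_moves, never from a script. Its argument "steps" is a list of rows, each a list of 7 numbers: the shift along the tool's x, y, z in m, then the turn, a rotation vector about the tool's x, y, z in degrees, then the closure in counts, from 0 (fully open) to 255 (shut). In form: [[dx, dy, dz, wx, wy, wz, hand], ...]. A call has 1 to 5 rows; each row shifts and turns the commanded pose from where the row before left it, along the tool's axes as they then stand; what a row does not reach is not made up. A row lasts 1/12 s, in which the tool goes at most 41.7 mm and 7.16 degrees, less where a joint would pass 70% of its speed; a pose out of reach is approached as far as the arm can. A call with a gripper value outside its range is refused whole. The fingers move at their own pace and stop on an object; "grip_force" is the grip in N (left out, the last holds). Time passes only in rows, so rows that do not move let the fingers close. It gives the time, the measured TCP pose, the force and the opening at its end, in the units of the state.
- bot.get_obs(): the state, without advancing time (a new reading comes with each control period).
- get_image(name): name is "scene" or "top"; returns a dict with "pixels" (480x640x3 uint8, red, green, blue), "depth" (480x640 float32, mm along the optical axis (not along the pixel's ray), 0 where there is no reading), "vfov" (degrees; the focal length in pixels is half the picture's height over the tangent of half this angle, whatever the lens; pixels are square), "cx", "cy" (the principal point, pixels), "R" (3x3) and "t" (3): a world point X has camera coordinates R X + t. Camera axes: x right, y down, z forward; pixel columns grow to the right and rows downward; lengths in mm; the calibration is good to about 2 mm. A picture is of the moment at which its call begins.
- workorder.sign_off(): hands the job in, once; it reports no verdict.
The state is a dict: "time": time; "joint_positions": joint angles; "dq": joint speeds; "joint_efforts": joint torques, N m; "tcp_pos": TCP position; "ee_rot": TCP orientation; "ft_force": force on the tool from outside, world axes, zero at the start; "torque": the same for the moment, N m; "width": opening from 0.0 (shut) to 1.0 (fully open).
Only numpy, scipy, OpenCV 4.12 (cv2) and the standard library are available. Lean on these libraries where they do the work, as an engineer would, in place of code of your own. Each camera call takes 0.05 s, during which the arm holds its last target.

## Working session

There is one attempt and no reset: what is moved stays moved. The work goes in short steps, Python scripts to look and compute and a tool call to move; the robot and the scene stay as the last step left them, time stands still between calls to the robot, and variables do not carry over. Pictures are saved under pics/ and viewed, and the job is handed in when it is done.

Besides the shell and the picture viewer there is one more tool, called as name([rows], argument=value, ...), one row to a line, values as JSON. apply_moves: Moves the arm, as the interface text tells. Its arguments: {"type":"object","properties":{"steps":{"type":"array","items":{"type":"array","items":{"type":"number"}}},"grip_force":{"type":"number"}},"required":["steps"]}

```bash
mkdir -p pics; ls
python3 - <<'E'
from station import bot,get_image
import cv2,numpy as np
print(bot.get_obs())
for n in("scene","top"):
    d=get_image(n); np.savez(f"{n}0.npz",**d)
    cv2.imwrite(f"pics/{n}0.png",d["pixels"][:,:,::-1]); print(n,d["vfov"],d["cx"],d["cy"],d["R"],d["t"])
E
```

```text
pics
{'time': 0.0, 'joint_positions': array([ 1.00921816e+00,  2.59318306e-01,  1.53611375e+00,  1.21217369e-05,
        1.34802836e+00, -2.02801964e-01]), 'dq': array([-0.00037496,  0.00077053,  0.00032028, -0.00190827,  0.00094956,
       -0.00131106]), 'joint_efforts': array([ 1.72125579e-03, -4.46030116e+01, -2.90575701e+01, -1.29774890e-04,
        1.19046276e-02, -1.14853270e-05]), 'tcp_pos': array([192.79596101, 514.51281473, 230.47569962]), 'ee_rot': array([-0.40301707,  0.58179962,  0.40250655,  0.58058154]), 'ft_force': array([ 0.12472553, -0.61457797,  0.24815023]), 'torque': array([-0.01542897,  0.05022844, -0.00066558]), 'width': 0.997314054297369}
scene 56.89617235338343 322.68171667070567 243.386701253334 [[-0.77040379  0.6373065   0.01784445]
 [ 0.47447276  0.59180913 -0.6516422 ]
 [-0.42585632 -0.49356092 -0.75831657]] [ 432.17779234 -221.79186389 1150.18763578]
top 48.28963512673712 317.3023503869433 230.22180102775096 [[ 0.02325975 -0.99970371  0.00717429]
 [-0.98757964 -0.02409188 -0.1552612 ]
 [ 0.15538804 -0.00347385 -0.9878474 ]] [ -28.77390567  574.30947024 1072.16067591]
```

View pics/scene0.png

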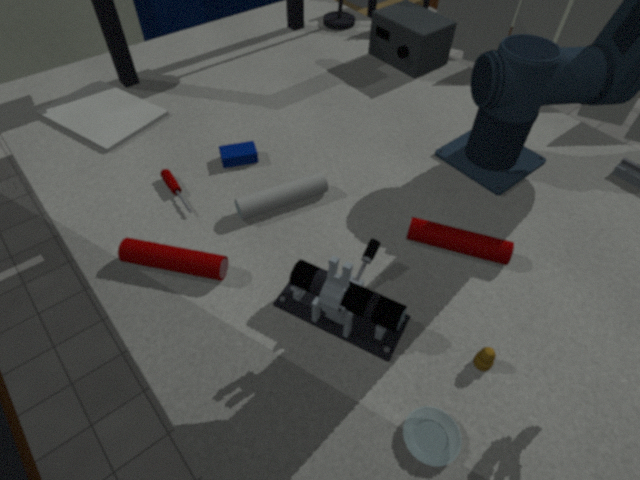

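View pics/top0.png

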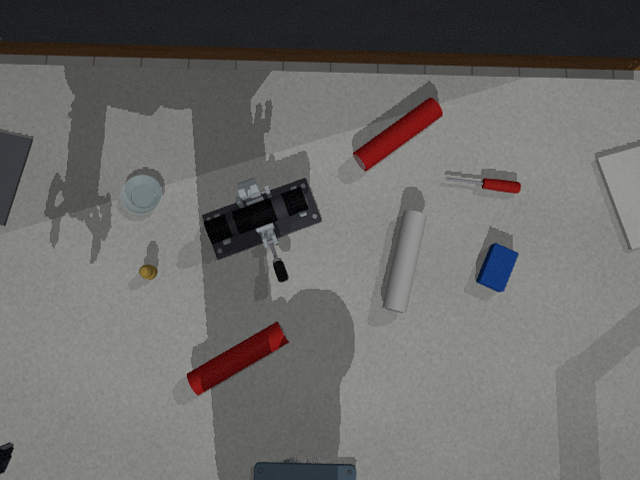

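```bash
cat > h.py <<'E'
import numpy as np,cv2
def load(n): return dict(np.load(n))
def f(d): return 240/np.tan(np.radians(float(d["vfov"]))/2)
def pix2w(d,u,v,z=None):
    ff=f(d); z=d["depth"][int(round(v)),int(round(u))] if z is None else z
    c=np.array([(u-d["cx"])/ff*z,(v-d["cy"])/ff*z,z]); return d["R"].T@(c-d["t"])
def w2pix(d,X):
    c=d["R"]@np.asarray(X,float)+d["t"]; return np.array([f(d)*c[0]/c[2]+d["cx"],f(d)*c[1]/c[2]+d["cy"]])
def cloud(d):
    ff=f(d); v,u=np.mgrid[0:480,0:640]; z=d["depth"]
    c=np.stack([(u-d["cx"])/ff*z,(v-d["cy"])/ff*z,z],-1); return (c-d["t"])@d["R"]
def crop(d,name,u0,v0,u1,v1,k,gain=1.6):
    im=np.clip(d["pixels"][v0:v1,u0:u1,::-1].astype(float)*gain,0,255).astype(np.uint8)
    cv2.imwrite(name,cv2.resize(im,None,fx=k,fy=k,interpolation=cv2.INTER_CUBIC))
E
python3 - <<'E'
from h import *
t=load("top0.npz"); s=load("scene0.npz")
crop(t,"pics/tc.png",190,165,340,290,5); crop(s,"pics/sc.png",260,220,420,365,5)
for n,d in(("top",t),("scene",s)):
    c=cloud(d); ok=d["depth"]>0
    print(n,ok.mean())
    px=d["pixels"].astype(int).sum(-1)
for n,d,pts in(("top",t,[(255,215),(215,228),(297,200),(250,195),(264,234),(281,272),(213,258),(320,212)]),("scene",s,[(336,295),(372,245),(380,306),(308,273)])):
    for p in pts: print(n,p,pix2w(d,*p).round(1))
E
```

```text
top 0.9962565104166666
scene 0.995986328125
top (255, 215) [597.3 112.   80.7]
top (215, 228) [568.  190.6  85.4]
top (297, 200) [629.5  27.7  85.4]
top (250, 195) [627.  117.3 132.3]
top (264, 234) [568.6  98.6  14.6]
top (281, 272) [484.3  56.4  65.3]
top (213, 258) [516.1 207.9  -1.4]
top (320, 212) [622.1 -20.2   1.1]
scene (336, 295) [648.1 135.3 127.3]
scene (372, 245) [487.3  60.1  64.2]
scene (380, 306) [583.6 177.5  82.8]
scene (308, 273) [635.9  47.   84. ]
```

View pics/tc.png

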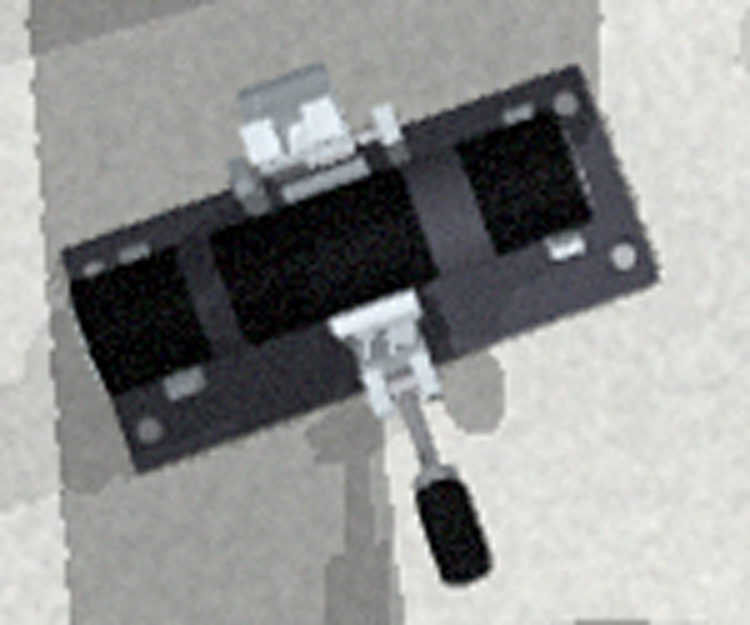

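View pics/sc.png

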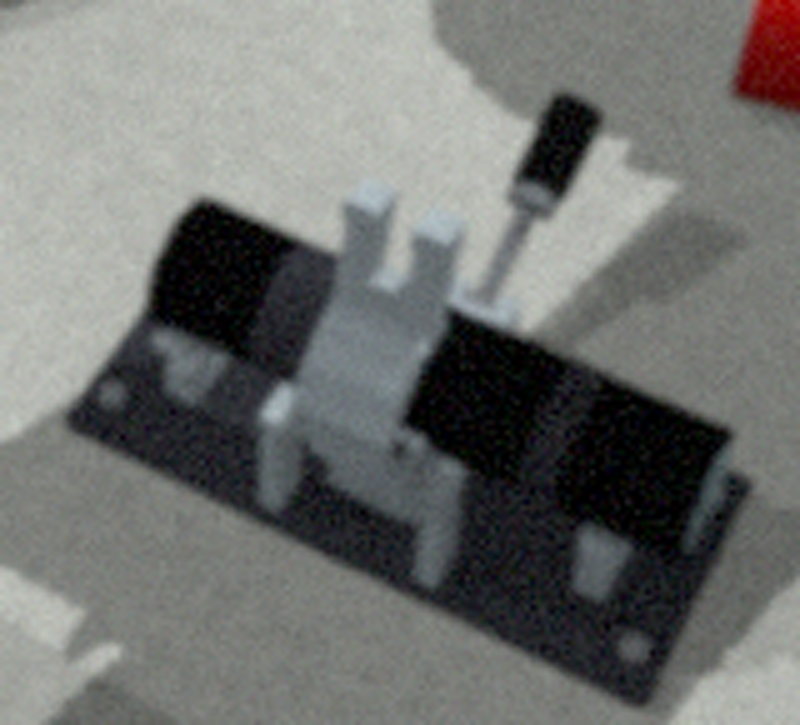

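```bash
cat >> h.py <<'E'
def ray(d,u,v):
    r=d["R"].T@np.array([(u-d["cx"])/f(d),(v-d["cy"])/f(d),1.]); o=-d["R"].T@d["t"]; return o,r
def atz(d,u,v,z):
    o,r=ray(d,u,v); return o+r*(z-o[2])/r[2]
E
python3 - <<'E'
from h import *
from scipy.optimize import least_squares
t=load("top0.npz"); s=load("scene0.npz")
k=lambda p,o:(o[0]+(p[0]+.5)/5-.5,o[1]+(p[1]+.5)/5-.5)
tc=[(65,249),(578,66),(659,280),(137,470)]
P=np.array([atz(t,*k(p,(190,165)),8) for p in tc]); print("top corners",P.round(1)); print(np.linalg.norm(np.diff(P[[0,1,2,3,0]],axis=0),axis=1).round(1), P.mean(0))
sc=[(70,425),(645,705),(750,482)]
Q=np.array([atz(s,*k(p,(260,220)),8) for p in sc]);print("scene corners",Q.round(1)); print(np.linalg.norm(np.diff(Q,axis=0),axis=1))
print("scene centre",(Q[0]+Q[2])/2)
# tube fit from clouds: points near, 40<z<90, dark
for n,d in(("top",t),("scene",s)):
    c=cloud(d).reshape(-1,3); px=d["pixels"].reshape(-1,3).astype(int).sum(1)
    m=(px<70)&(np.hypot(c[:,0]-597,c[:,1]-112)<110)&(c[:,2]>60)&(c[:,2]<95)
    q=c[m]
    def res(p):
        x0,y0,yaw,z0=p; ex=np.array([np.cos(yaw),np.sin(yaw)])
        a=(q[:,:2]-[x0,y0])@ex; return np.hypot(a,q[:,2]-z0)-25
    # y0 fixed
    r=least_squares(lambda p:res([p[0],110,p[1],p[2]]),[597,.36,60],loss="soft_l1")
    x0,yaw,z0=r.x; ey=np.array([-np.sin(yaw),np.cos(yaw)]); l=(q[:,:2]-[x0,110])@ey
    lo,hi=np.percentile(l,[.5,99.5]); print(n,m.sum(),r.x.round(3),"rms",np.std(r.fun),"ends",lo,hi,"mid",np.array([x0,110])+ey*(lo+hi)/2)
    # knob
    m=(px<75)&(np.hypot(c[:,0]-484,c[:,1]-57)<40)&(c[:,2]>25)
    q=c[m]; u,sv,vt=np.linalg.svd(q-q.mean(0),full_matrices=False)
    print("knob",m.sum(),q.mean(0).round(1),vt[0].round(3), np.percentile((q-q.mean(0))@vt[0],[1,99]))
E
```

```text
top corners [[609.2 233.6   8. ]
 [696.2  14.    8. ]
 [601.9 -23.6   8. ]
 [514.1 197.5   8. ]]
[236.2 101.5 237.9 101.8] [605.35067284 105.38579689   8.        ]
scene corners [[697.8  19.6   8. ]
 [609.7 237.8   8. ]
 [515.5 199.2   8. ]]
[235.27638721 101.8017074 ]
scene centre [606.64199561 109.39693844   8.        ]
top 2010 [6.01385e+02 3.80000e-01 5.97150e+01] rms 2.5875857213565165 ends -101.29284551190531 105.09672036510369 mid [600.6789381  111.76609268]
knob 184 [487.4  58.9  59.9] [-0.879 -0.341  0.333] [-21.89796376  18.3595644 ]
scene 2067 [6.02622e+02 3.82000e-01 6.00260e+01] rms 1.1174625833835945 ends -97.86334748164298 106.99150297898032 mid [600.92135386 114.2353271 ]
knob 151 [490.7  63.2  59.5] [ 0.847  0.378 -0.374] [-17.2230756  17.3958748]
```

```bash
cat >> h.py <<'E'
YAW=.381; EX=np.array([np.cos(YAW),np.sin(YAW),0]); EY=np.array([-np.sin(YAW),np.cos(YAW),0]); EZ=np.array([0,0,1.])
O=601*EX-125*EY
def toh(c): return (c-O)@np.stack([EX,EY,EZ],1)
def tow(p): return O+np.asarray(p,float)@np.stack([EX,EY,EZ])
E
python3 - <<'E'
from h import *
t=load("top0.npz"); s=load("scene0.npz")
for n,d in(("top",t),("scene",s)):
    c=toh(cloud(d)); m=(c[...,2]>90)&(np.abs(c[...,0])<130)&(np.abs(c[...,1])<60)
    q=c[m]; print(n,m.sum()); print(q[np.argsort(q[:,2])][::max(1,len(q)//25)].round(0).tolist())
    print(n,"y range z>100",np.percentile(q[q[:,2]>95][:,1],[0,3,50,97,100]))
    m=(np.abs(c[...,0]+56)<14)&(np.abs(c[...,1])<25)&(c[...,2]>14); q=c[m]; print("bolt cheeks y",np.percentile(q[:,1],[2,50,98]))
    px=d["pixels"].astype(int).sum(-1)
    m=(px<75)&(np.abs(c[...,0]+124)<40)&(np.abs(c[...,1])<25)&(c[...,2]>25); q=c[m]; print("knob",q.min(0),q.mean(0),q.max(0))
for p in [(-56,0,22),(-56,16,22),(42,0,60),(42,28,67),(42,-28,67),(0,105,60),(0,-105,60),(-128,0,54),(53,0,178)]:
    print(p,[((w2pix(d,tow(p))-o)*5+2).round() .tolist()for d,o in((t,(190,165)),(s,(260,220)))])
E
```

```text
top 335
[[-3.0, -36.0, 90.0], [60.0, 8.0, 113.0], [58.0, 5.0, 119.0], [54.0, -6.0, 123.0], [54.0, -0.0, 125.0], [47.0, -12.0, 125.0], [49.0, -13.0, 127.0], [48.0, -9.0, 128.0], [44.0, -8.0, 129.0], [24.0, 9.0, 130.0], [46.0, 12.0, 130.0], [45.0, 14.0, 131.0], [23.0, -5.0, 132.0], [23.0, 8.0, 133.0], [23.0, 14.0, 134.0], [25.0, 3.0, 143.0], [22.0, 2.0, 146.0], [27.0, 0.0, 148.0], [23.0, 6.0, 173.0], [29.0, 8.0, 175.0], [25.0, 15.0, 176.0], [22.0, -10.0, 177.0], [25.0, -13.0, 177.0], [15.0, 8.0, 177.0], [26.0, 12.0, 178.0], [27.0, 10.0, 179.0]]
top y range z>100 [-18.01091978 -17.39610599   0.38460481  17.06086728  17.91445764]
bolt cheeks y [-16.67882845  -2.05827648  12.73935249]
knob [-147.00443105  -11.24751598   48.76954539] [-126.69685683   -1.5844344    59.94765186] [-105.18533697    8.35316532   70.87121486]
scene 1155
[[62.0, 8.0, 90.0], [63.0, 4.0, 98.0], [65.0, 7.0, 105.0], [61.0, 1.0, 110.0], [61.0, -14.0, 114.0], [59.0, -4.0, 117.0], [58.0, 12.0, 121.0], [56.0, -4.0, 124.0], [54.0, 2.0, 126.0], [49.0, 14.0, 127.0], [49.0, -8.0, 129.0], [44.0, -13.0, 131.0], [42.0, 12.0, 13
[... 277 characters left out ...]
9.0]]
scene y range z>100 [-17.57678271 -15.9512239    1.72155968  18.7848223   19.54024083]
bolt cheeks y [-12.66440877   1.77695964  14.53261192]
knob [-138.8630748    -8.70482834   49.46545062] [-122.00217163    1.24127048   59.52142463] [-104.88419861    9.63737669   67.7486042 ]
(-56, 0, 22) [[397.0, 383.0], [476.0, 319.0]]
(-56, 16, 22) [[362.0, 396.0], [514.0, 336.0]]
(42, 0, 60) [[310.0, 152.0], [361.0, 456.0]]
(42, 28, 67) [[244.0, 171.0], [435.0, 479.0]]
(42, -28, 67) [[372.0, 125.0], [291.0, 412.0]]
(0, 105, 60) [[103.0, 332.0], [688.0, 492.0]]
(0, -105, 60) [[582.0, 158.0], [165.0, 254.0]]
(-128, 0, 54) [[450.0, 536.0], [562.0, 141.0]]
(53, 0, 178) [[264.0, 55.0], [358.0, 275.0]]
```

```bash
cat >> h.py <<'E'
from scipy.spatial.transform import Rotation as Rn
def Rtgt(tilt=0.,sgn=1):
    # tilt: tool rotated so that it lies along a bolt leaning by tilt; x points inward
    x=np.sin(tilt)*EX-np.cos(tilt)*EZ; z=sgn*EY; y=np.cross(z,x); return Rn.from_matrix(np.stack([x,y,z],1))
def rel(o,p,R,off=0.):
    """p: holder coords of grasp point; off: behind TCP distance"""
    R0=Rn.from_quat(o["ee_rot"]); 
    tcp=tow(p)+R.apply([off,0,0])
    return R0.inv().apply(tcp-o["tcp_pos"]),(R0.inv()*R).as_rotvec(degrees=True)
def st(o):
    R0=Rn.from_quat(o["ee_rot"]); g=o["tcp_pos"]-R0.apply([19,0,0])
    a=R0.apply([1,0,0]); print("t",round(o["time"],2),"tcp",o["tcp_pos"].round(1),"grasp(h)",toh(g).round(1),"tilt",round(np.arctan2(a@EX,-a[2]),3),"sidelean",round(float(a@EY),3),"jawz.EY",(R0.apply([0,0,1])@np.stack([EX,EY,EZ],1)).round(3),"q",o["joint_positions"].round(2),"F(h)",(np.stack([EX,EY,EZ])@o["ft_force"]).round(1),"w",round(o["width"]*85,1))
E
python3 - <<'E'
from h import *
from station import bot
o=bot.get_obs(); st(o)
for s in(1,-1):
    print(s,rel(o,(31,0,252),Rtgt(0,s),19), rel(o,(31,0,152),Rtgt(0,s),19)[0])
E
```

```text
t 0.1 tcp [192.8 514.6 230.5] grasp(h) [-230.6  531.   249.5] tilt -0.001 sidelean -0.001 jawz.EY [ 0.674  0.739 -0.002] q [ 1.01  0.26  1.54 -0.    1.35 -0.2 ] F(h) [0.8 0.8 0.1] w 85.0
1 (array([  -2.28038449, -551.19223587, -215.79799424]), array([-42.38717085,  -0.08225617,  -0.0524754 ])) [  97.71947701 -551.22496831 -215.63481128]
-1 (array([  -2.28038449, -551.19223587, -215.79799424]), array([ 1.37612780e+02, -6.60582612e-02,  1.03547561e-01])) [  97.71947701 -551.22496831 -215.63481128]
```

apply_moves([
  [0,-0.0367,-0.0144,0,0,0,0],
  [0,-0.0367,-0.0144,0,0,0,0],
  [0,-0.0367,-0.0144,0,0,0,0],
  [0,-0.0367,-0.0144,0,0,0,0],
  [0,-0.0367,-0.0144,0,0,0,0],
])

```text
time: 0.52
tcp_pos: [340.3, 381.7, 231.0]
ee_rot: [-0.403, 0.581, 0.403, 0.581]
ft_force: [0.9, 0.7, -0.3]
width: 1.005
```

apply_moves([
  [0,-0.0367,-0.0144,0,0,0,0],
  [0,-0.0367,-0.0144,0,0,0,0],
  [0,-0.0367,-0.0144,0,0,0,0],
  [0,-0.0367,-0.0144,0,0,0,0],
  [0,-0.0367,-0.0144,0,0,0,0],
])

```text
time: 0.93
tcp_pos: [487.1, 249.6, 231.0]
ee_rot: [-0.403, 0.581, 0.403, 0.581]
ft_force: [0.7, 0.4, -0.1]
width: 1.0
```

apply_moves([
  [0,-0.0367,-0.0144,-6,0,0,0],
  [0,0,0,-7,0,0,0],
  [0,0,0,-7,0,0,0],
  [0,0,0,-7,0,0,0],
  [0,0,0,-7,0,0,0],
])

```text
time: 1.35
tcp_pos: [515.5, 224.3, 230.6]
ee_rot: [-0.556, 0.437, 0.557, 0.436]
ft_force: [-0.1, 0.9, -0.3]
width: 1.0
```

Run:
```python
from h import *
from station import bot
o=bot.get_obs(); st(o); print(rel(o,(31,0,252),Rtgt(),19))
```

```text
t 1.35 tcp [515.5 224.3 230.6] grasp(h) [-39.1 141.6 249.6] tilt -0.002 sidelean 0.0 jawz.EY [0.141 0.99  0.   ] q [ 0.21  0.28  1.51  0.    1.36 -1.6 ] F(h) [ 0.3  0.9 -0.3] w 85.0
(array([  -2.59347706,  -89.34670411, -130.28046421]), array([-8.10458267,  0.01215373, -0.08756273]))
```

apply_moves([
  [0,-0.0223,-0.0326,0,0,0,0],
  [0,-0.0223,-0.0326,0,0,0,0],
  [0,-0.0223,-0.0326,0,0,0,0],
  [0,-0.0223,-0.0326,-4.1,0,0,0],
  [0,0,0,-4.1,0,0,0],
])

```text
time: 1.77
tcp_pos: [637.0, 113.0, 229.7]
ee_rot: [0.586, -0.398, -0.584, -0.397]
ft_force: [-1.0, -0.6, -0.6]
width: 1.002
```

Run:
```python
from h import *
from station import bot,get_image
o=bot.get_obs(); st(o); print(rel(o,(31,0,152),Rtgt(),19))
for n in("scene","top"):
    d=get_image(n); np.savez(n+"1.npz",**d)
s=load("scene1.npz");t=load("top1.npz")
crop(s,"pics/s1.png",240,100,440,320,3); crop(t,"pics/t1.png",190,120,340,290,4)
st(bot.get_obs())
```

```text
t 1.77 tcp [637.  113.  229.7] grasp(h) [ 32.3  -6.9 248.7] tilt 0.0 sidelean -0.003 jawz.EY [ 0.005  1.    -0.003] q [ 0.    0.43  1.29 -0.    1.42 -1.94] F(h) [-1.2 -0.2 -0.6] w 85.1
(array([96.70316737,  1.37836344,  7.28814702]), array([-0.28538865, -0.17625934,  0.0087724 ]))
t 1.87 tcp [633.1 117.3 229.9] grasp(h) [ 30.3  -1.6 248.9] tilt -0.002 sidelean 0.001 jawz.EY [0.005 1.    0.001] q [ 0.01  0.43  1.29  0.    1.42 -1.94] F(h) [ 0.1  0.6 -0.6] w 84.9
```

View pics/s1.png

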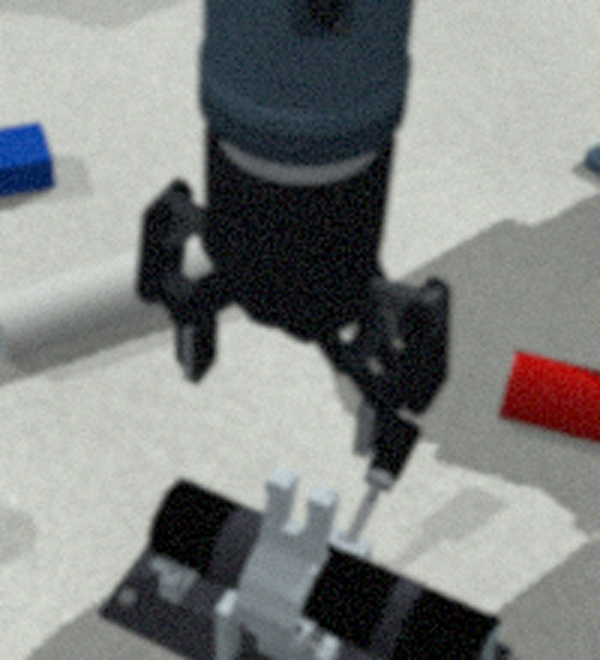

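View pics/t1.png

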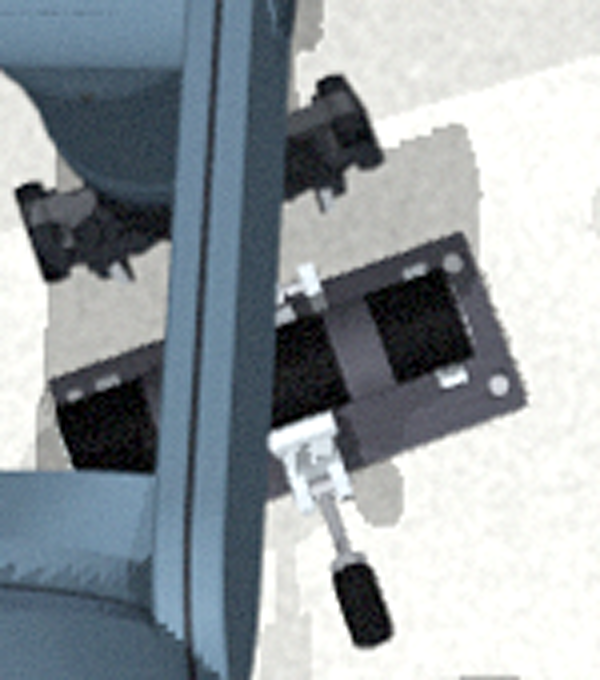

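apply_moves([
  [0.03,0,0,0,0,0,0],
  [0.03,0,0,0,0,0,0],
  [0.03,0,0.0015,0,0,0,0],
  [0.007,0,0,0,0,0,0],
  [0,0,0,0,0,0,0],
])

```text
time: 2.28
tcp_pos: [629.2, 121.2, 131.6]
ee_rot: [-0.583, 0.399, 0.587, 0.396]
ft_force: [-0.3, -0.1, -0.5]
width: 0.996
```

Run:
```python
from h import *
from station import bot,get_image
o=bot.get_obs(); st(o); print(rel(o,(31,0,152),Rtgt(),19))
for n in("scene",):
    d=get_image(n); np.savez(n+"2.npz",**d)
    crop(d,"pics/s2.png",260,140,420,320,4)
for p in[(31,42,138),(31,-42,138)]: print((w2pix(d,tow(p))-[260,140])*4)
```

```text
t 2.28 tcp [629.2 121.2 131.6] grasp(h) [ 28.2   3.5 150.6] tilt -0.006 sidelean 0.003 jawz.EY [0.004 1.    0.003] q [ 0.02  0.5   1.43  0.    1.22 -1.93] F(h) [-0.3  0.1 -0.5] w 84.6
(array([-1.41543174, -2.88876146, -3.55491606]), array([-0.20037395,  0.14801641, -0.35369763]))
[400.48621959 601.58548357]
[216.22855644 519.03308298]
```

View pics/s2.png

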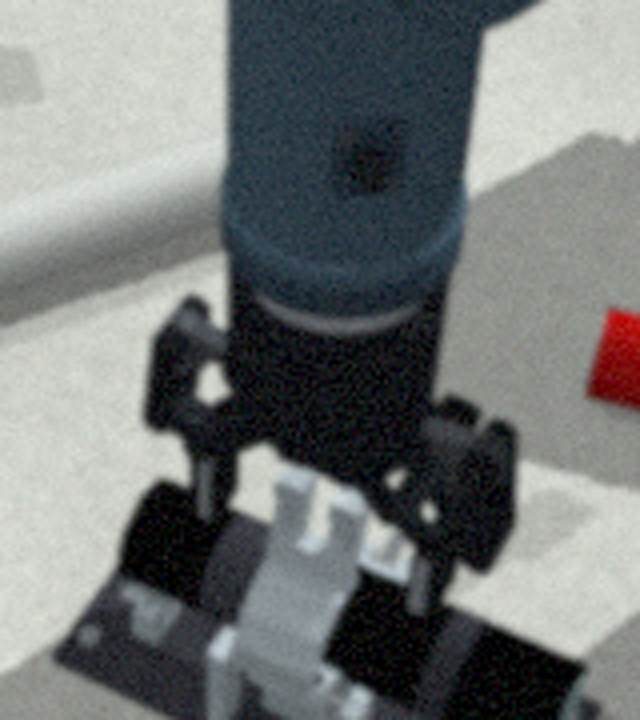

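apply_moves([
  [0,0,0,0,0,0,0],
  [0,0,0,0,0,0,0],
  [0,0,0,0,0,0,0],
])

```text
time: 2.58
tcp_pos: [633.2, 120.4, 136.6]
ee_rot: [0.586, -0.396, -0.584, -0.398]
ft_force: [1.1, 0.1, 0.1]
width: 1.0
```

Run:
```python
from h import *
from station import bot,get_image
o=bot.get_obs(); st(o); print(rel(o,(31,0,152),Rtgt(),19))
```

```text
t 2.58 tcp [633.2 120.4 136.6] grasp(h) [ 31.5   1.3 155.6] tilt 0.004 sidelean -0.001 jawz.EY [ 0.003  1.    -0.001] q [ 0.02  0.49  1.42 -0.    1.22 -1.93] F(h) [ 1.  -0.3  0.1] w 85.0
(array([ 3.58494835,  0.56931366, -1.30885524]), array([-0.19278778, -0.07774262,  0.20389724]))
```

```bash
cat >> h.py <<'E'
import json,os
def led(rows=None):
    fn="ledger.json"; L=json.load(open(fn)) if os.path.exists(fn) else []
    if rows: L+=rows; json.dump(L,open(fn,"w"))
    from scipy.spatial.transform import Rotation as Rn
    p=np.array([193.112,514.988,231.31]); R=Rn.from_quat(Q0)
    for r in L:
        p=p+R.apply(np.array(r[:3])*1000); R=R*Rn.from_rotvec(r[3:6],degrees=True)
    return dict(tcp_pos=p,ee_rot=R.as_quat(),time=0,joint_positions=np.zeros(6),ft_force=np.zeros(3),width=0)
# start orientation: pointing exactly down, yaw from measured
_R=Rn.from_quat([-0.40301707,0.58179962,0.40250655,0.58058154]).as_matrix(); _z=_R[:,2].copy(); _z[2]=0; _z/=np.linalg.norm(_z); _x=np.array([0,0,-1.])
Q0=Rn.from_matrix(np.stack([_x,np.cross(_z,_x),_z],1)).as_quat()
E
python3 - <<'E'
from h import *
from station import bot
a=[0,-.0367,-.0144,0,0,0,0]; b=[0,-.0223,-.0326,0,0,0,0]; r=[0,0,0,-7,0,0,0]
rows=[a]*10+[[0,-.0367,-.0144,-6,0,0,0]]+[r]*4+[b]*3+[[0, -0.0223, -0.0326, -4.1, 0, 0, 0], [0, 0, 0, -4.1, 0, 0, 0]]
rows+=[[.03,0,0,0,0,0,0]]*2+[[0.03, 0, 0.0015, 0, 0, 0, 0], [0.007, 0, 0, 0, 0, 0, 0]]
c=led(rows); st(c)
st(bot.get_obs()); print(rel(c,(31,0,152),Rtgt(),19))
E
```

```text
t 0 tcp [632.  120.2 134.3] grasp(h) [ 30.4   1.6 153.3] tilt 0.0 sidelean 0.0 jawz.EY [0.003 1.    0.   ] q [0. 0. 0. 0. 0. 0.] F(h) [0. 0. 0.] w 0
t 2.58 tcp [633.2 120.4 136.6] grasp(h) [ 31.5   1.3 155.6] tilt 0.004 sidelean -0.001 jawz.EY [ 0.003  1.    -0.001] q [ 0.02  0.49  1.42 -0.    1.22 -1.93] F(h) [ 1.  -0.3  0.1] w 85.0
(array([ 1.31      , -0.61115198, -1.593301  ]), array([-0.18618765, -0.        , -0.        ]))
```

apply_moves([
  [0,0,-0.0016,0,0,0,255],
  [0,0,0,0,0,0,255],
  [0,0,0,0,0,0,255],
  [0,0,0,0,0,0,255],
  [0,0,0,0,0,0,255],
], grip_force=30)

```text
time: 3.0
tcp_pos: [632.7, 118.7, 134.6]
ee_rot: [0.585, -0.397, -0.585, -0.397]
ft_force: [-0.6, -0.2, 2.3]
width: 0.413
```

Run:
```python
from h import *
from station import bot
led([[0,0,-.0016,0,0,0,255]]);
st(bot.get_obs());
```

```text
t 3.0 tcp [632.7 118.7 134.6] grasp(h) [ 3.040e+01 -1.000e-01  1.536e+02] tilt 0.0 sidelean -0.0 jawz.EY [ 0.003  1.    -0.   ] q [ 0.01  0.5   1.42  0.    1.22 -1.94] F(h) [-0.7  0.   2.3] w 35.1
```

Run:
```python
import numpy as np
ph=np.linspace(1.4475,0.074,14); x=42-94.3*np.cos(ph); z=60+94.3*np.sin(ph)
for a,b in zip(-np.diff(z),-np.diff(x)): print([round(a/1000,4),round(b/1000,4),0])
```

```text
[np.float64(0.0017), np.float64(0.0098), 0]
[np.float64(0.0028), np.float64(0.0096), 0]
[np.float64(0.0038), np.float64(0.0092), 0]
[np.float64(0.0047), np.float64(0.0088), 0]
[np.float64(0.0056), np.float64(0.0082), 0]
[np.float64(0.0064), np.float64(0.0076), 0]
[np.float64(0.0072), np.float64(0.0069), 0]
[np.float64(0.0079), np.float64(0.0061), 0]
[np.float64(0.0085), np.float64(0.0052), 0]
[np.float64(0.009), np.float64(0.0043), 0]
[np.float64(0.0094), np.float64(0.0033), 0]
[np.float64(0.0097), np.float64(0.0023), 0]
[np.float64(0.0099), np.float64(0.0013), 0]
```

apply_moves([
  [0.0017,0.0098,0,0,0,0,255],
  [0.0028,0.0096,0,0,0,0,255],
  [0.0038,0.0092,0,0,0,0,255],
  [0.0047,0.0088,0,0,0,0,255],
  [0.0056,0.0082,0,0,0,0,255],
])

```text
time: 3.42
tcp_pos: [592.8, 102.4, 118.2]
ee_rot: [0.587, -0.395, -0.583, -0.399]
ft_force: [1.9, 2.5, 8.6]
width: 0.419
```

apply_moves([
  [0.0064,0.0076,0,0,0,0,255],
  [0.0072,0.0069,0,0,0,0,255],
  [0.0079,0.0061,0,0,0,0,255],
  [0,0,0,0,0,0,255],
])

```text
time: 3.75
tcp_pos: [570.8, 94.0, 94.4]
ee_rot: [0.585, -0.397, -0.585, -0.397]
ft_force: [-1.7, -0.8, 5.0]
width: 0.419
```

Run:
```python
from h import *
from station import bot,get_image
c=led([[0.0017, 0.0098, 0, 0, 0, 0, 255], [0.0028, 0.0096, 0, 0, 0, 0, 255], [0.0038, 0.0092, 0, 0, 0, 0, 255], [0.0047, 0.0088, 0, 0, 0, 0, 255], [0.0056, 0.0082, 0, 0, 0, 0, 255],[0.0064, 0.0076, 0, 0, 0, 0, 255], [0.0072, 0.0069, 0, 0, 0, 0, 255], [0.0079, 0.0061, 0, 0, 0, 0, 255]]);st(c)
d=get_image("scene"); crop(d,"pics/s3.png",260,140,420,320,4)
st(bot.get_obs());
```

```text
t 0 tcp [571.1  94.3  94.2] grasp(h) [-35.8   0.2 113.2] tilt 0.0 sidelean 0.0 jawz.EY [0.003 1.    0.   ] q [0. 0. 0. 0. 0. 0.] F(h) [0. 0. 0.] w 0
t 3.8 tcp [571.   94.   94.7] grasp(h) [-36.   -0.  113.7] tilt 0.0 sidelean -0.0 jawz.EY [ 0.003  1.    -0.   ] q [-0.03  0.43  1.64 -0.    1.07 -1.98] F(h) [-2.1 -0.5  2.8] w 35.4
```

View pics/s3.png

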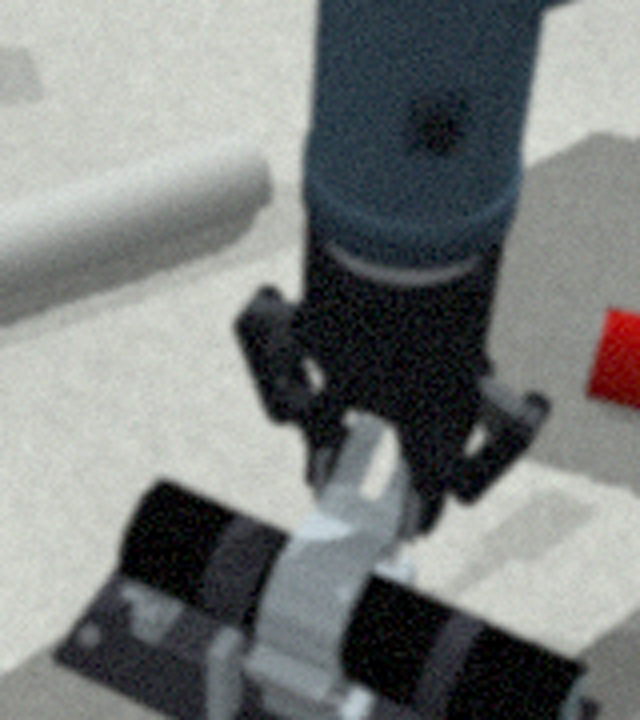

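apply_moves([
  [0.0085,0.0052,0,0,0,0,255],
  [0.009,0.0043,0,0,0,0,255],
  [0.0094,0.0033,0,0,0,0,255],
  [0.0097,0.0023,0,0,0,0,255],
  [0.0099,0.0013,0,0,0,0,255],
])

```text
time: 4.22
tcp_pos: [555.9, 87.9, 48.0]
ee_rot: [0.585, -0.397, -0.585, -0.397]
ft_force: [-1.6, -1.1, 4.5]
width: 0.415
```

apply_moves([
  [0.002,0,0,0,0,0,255],
  [0,0,0,0,0,0,255],
  [0,0,0,0,0,0,255],
])

```text
time: 4.47
tcp_pos: [555.4, 88.1, 45.5]
ee_rot: [-0.585, 0.398, 0.585, 0.397]
ft_force: [-1.5, -2.7, -1.3]
width: 0.416
```

Run:
```python
from h import *
from station import bot,get_image
c=led([[0.0085, 0.0052, 0, 0, 0, 0, 255], [0.009, 0.0043, 0, 0, 0, 0, 255], [0.0094, 0.0033, 0, 0, 0, 0, 255], [0.0097, 0.0023, 0, 0, 0, 0, 255], [0.0099, 0.0013, 0, 0, 0, 0, 255],[.002,0,0,0,0,0,0]]);st(c)
st(bot.get_obs());
```

```text
t 0 tcp [555.8  88.3  45.7] grasp(h) [-52.2   0.3  64.7] tilt 0.0 sidelean 0.0 jawz.EY [0.003 1.    0.   ] q [0. 0. 0. 0. 0. 0.] F(h) [0. 0. 0.] w 0
t 4.47 tcp [555.4  88.1  45.5] grasp(h) [-52.6   0.3  64.5] tilt -0.002 sidelean 0.0 jawz.EY [0.003 1.    0.   ] q [-0.04  0.47  1.73 -0.    0.95 -1.99] F(h) [-2.4 -1.9 -1.3] w 35.3
```

apply_moves([
  [0.003,0,0,0,0,0,255],
  [0,0,0,0,0,0,255],
  [0.003,0,0,0,0,0,255],
  [0,0,0,0,0,0,255],
])

```text
time: 4.8
tcp_pos: [555.7, 88.1, 42.0]
ee_rot: [0.585, -0.397, -0.585, -0.397]
ft_force: [-8.2, -3.1, 18.2]
width: 0.418
```

Run:
```python
from h import *
from station import bot,get_image
c=led([[.006,0,0,0,0,0,0]]);st(c)
for n in ("scene","top"):
    d=get_image(n); np.savez(n+"4.npz",**d)
    crop(d,f"pics/{n[0]}4.png",*((260,160,420,320,4) if n=="scene" else (190,165,340,290,5)))
st(bot.get_obs());
```

```text
t 0 tcp [555.8  88.3  39.7] grasp(h) [-52.2   0.3  58.7] tilt 0.0 sidelean 0.0 jawz.EY [0.003 1.    0.   ] q [0. 0. 0. 0. 0. 0.] F(h) [0. 0. 0.] w 0
t 4.9 tcp [555.7  88.1  42. ] grasp(h) [-52.4   0.1  61. ] tilt 0.0 sidelean -0.001 jawz.EY [ 0.003  1.    -0.001] q [-0.04  0.47  1.73 -0.    0.94 -1.99] F(h) [-8.4 -0.7 17.3] w 35.6
```

View pics/s4.png

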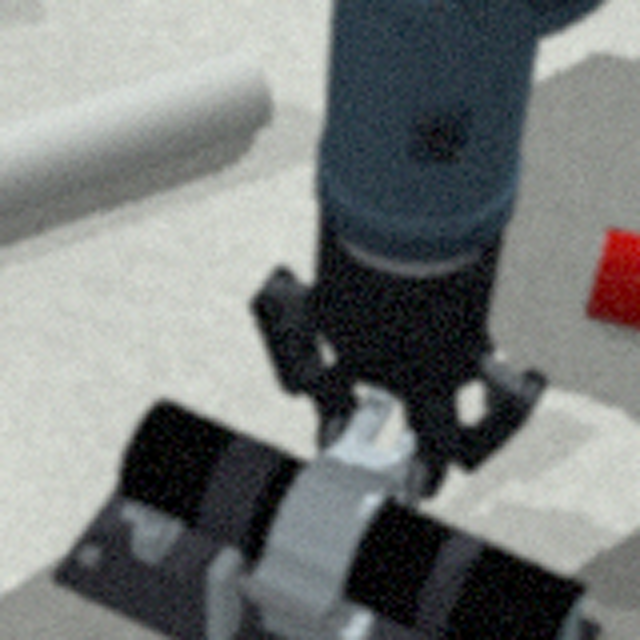

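apply_moves([
  [0,0,0,0,0,0,0],
  [0,0,0,0,0,0,0],
  [-0.01,0,0,0,0,0,0],
  [-0.03,0,0,0,0,0,0],
  [-0.04,0,0,0,0,0,0],
])

```text
time: 5.32
tcp_pos: [553.4, 88.5, 117.9]
ee_rot: [-0.583, 0.399, 0.587, 0.396]
ft_force: [1.1, 0.8, -0.2]
width: 1.003
```

apply_moves([
  [-0.02,0.03,0,0,0,0,0],
  [0,0.04,0,0,0,0,0],
  [0,0.04,0,0,0,0,0],
  [0,0.03,0,0,0,0,0],
  [0,0,0,0,0,0,0],
])

```text
time: 5.73
tcp_pos: [419.8, 36.4, 139.5]
ee_rot: [-0.583, 0.398, 0.586, 0.396]
ft_force: [-0.1, 1.1, -0.8]
width: 0.997
```

Run:
```python
from h import *
from station import bot,get_image
c=led([[-.1,.14,0,0,0,0,0]]);st(c)
for n in ("scene","top"):
    d=get_image(n); np.savez(n+"5.npz",**d)
    crop(d,f"pics/{n[0]}5.png",*((260,180,420,320,5) if n=="scene" else (190,165,340,290,5)))
    h=toh(cloud(d)); m=(h[...,2]>58)&(h[...,2]<84)&(h[...,0]<-29)&(h[...,0]>-95)&(np.abs(h[...,1])<30)
    q=h[m]; print(n,len(q)); print(q[np.argsort(q[:,0])][::max(1,len(q)//30)].round(1).tolist())
st(bot.get_obs());
```

```text
t 0 tcp [425.7  36.6 139.7] grasp(h) [-192.2    0.7  158.7] tilt 0.0 sidelean 0.0 jawz.EY [0.003 1.    0.   ] q [0. 0. 0. 0. 0. 0.] F(h) [0. 0. 0.] w 0
scene 347
[[-76.9, -8.0, 75.7], [-75.0, 5.2, 76.8], [-73.3, -14.6, 75.6], [-72.4, 10.7, 74.2], [-70.7, 13.2, 77.6], [-69.8, 5.8, 74.0], [-69.0, -10.5, 76.8], [-68.1, 10.8, 73.0], [-66.5, -17.3, 72.3], [-65.3, -6.4, 74.4], [-63.7, -7.4, 69.5], [-62.3, 13.6, 72.2], [-60.2, 17.1, 67.8], [-58.6, 7.2, 72.3], [-56.9, -16.6, 71.3], [-55.8, 14.7, 71.2], [-53.5, -17.0, 71.9], [-52.0, -12.3, 73.5], [-50.5, -13.4, 71.4], [-49.1, -14.9, 72.1], [-47.4, 17.0, 67.3], [-45.2, -2.5, 69.3], [-44.5, 15.8, 73.1], [-42.8, -3.5, 71.5], [-41.4, -6.9, 70.9], [-40.2, 7.8, 72.8], [-38.9, -7.8, 73.1], [-37.7, -17.3, 71.4], [-36.9, 9.5, 71.7], [-35.8, 8.0, 72.0], [-34.5, 12.5, 73.5], [-33.4, -0.9, 72.0]]
top 360
[[-78.1, 12.1, 73.5], [-77.5, -8.5, 60.2], [-75.8, -14.8, 78.3], [-73.5, 8.1, 76.6], [-71.3, 12.1, 70.9], [-69.1, -16.7, 71.7], [-67.4, 12.4, 75.1], [-64.8, 11.9, 70.8], [-62.7, -10.6, 73.5], [-60.8, -11.3, 74.1], [-58.6, 5.4, 71.7], [-56.8, -19.0, 71.7], [-54.7, -8.7, 68.9], [-52.8, 9.7, 72.5], [-50.6, 15.4, 72.4], [-48.7, 14.7, 72.4], [-47.0, -6.9, 66.4], [-45.9, -12.3, 74.3], [-44.4, -3.9, 70.7], [-43.0, -15.6, 75.7], [-41.5, -2.7, 69.2], [-40.2, 2.9, 73.7], [-39.1, -12.5, 72.2], [-37.4, -13.2, 73.6], [-36.3, -6.7, 68.6], [-34.4, -18.3, 70.8], [-33.1, 4.6, 74.7], [-32.0, 0.2, 71.4], [-31.0, -8.8, 71.6], [-30.1, -3.3, 78.1]]
t 5.83 tcp [425.4  36.5 140.6] grasp(h) [-192.6    0.7  159.6] tilt 0.002 sidelean -0.001 jawz.EY [ 0.004  1.    -0.001] q [-0.18  0.13  1.95  0.    1.07 -2.12] F(h) [0.7 0.1 1. ] w 85.0
```

View pics/s5.png

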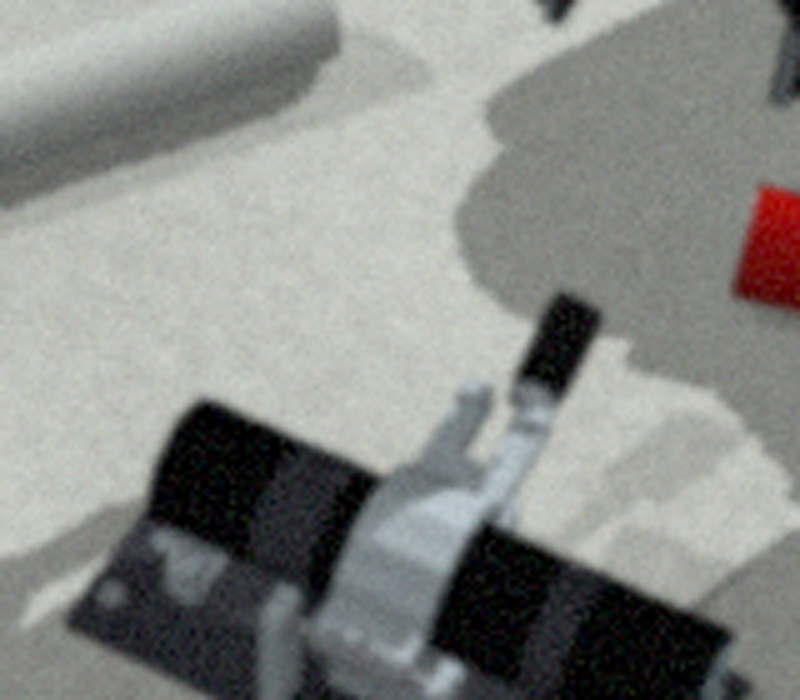

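View pics/t5.png

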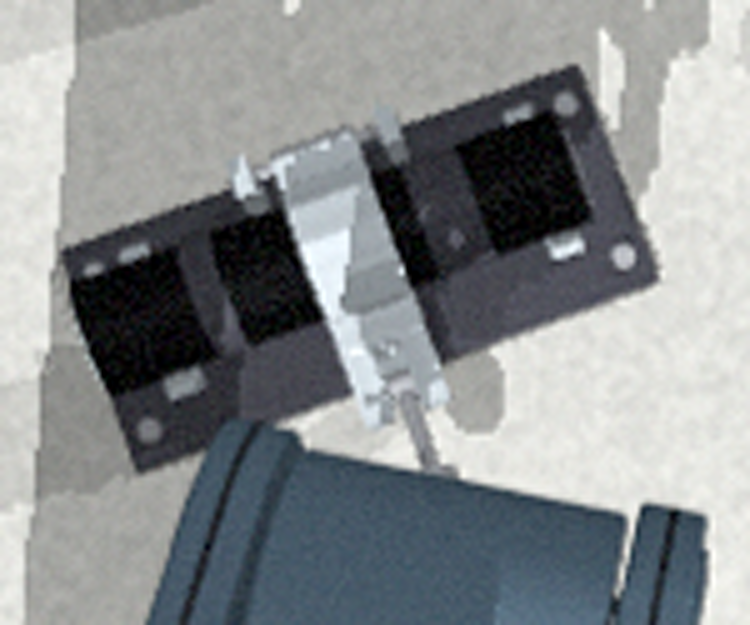

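Run:
```python
from h import *
from scipy.optimize import least_squares
for n in("top0","scene0","scene5"):
    d=load(n+".npz"); h=toh(cloud(d)); px=d["pixels"].astype(int).sum(-1)
    m=(px<75)&(np.abs(h[...,0]+124)<40)&(np.abs(h[...,1])<25)&(h[...,2]>25); q=h[m]
    def dec(p,q):
        a=np.array([-np.sin(p[0]),0,np.cos(p[0])]); v=q-[-56+0,p[1],22]; s=v@a; return s,np.linalg.norm(v-np.outer(s,a),axis=1)
    r=least_squares(lambda p:dec(p,q)[1]-11,[1.1,0],loss="soft_l1",f_scale=1.)
    s,_=dec(r.x,q); print(n,len(q),r.x.round(3),"rms",np.std(r.fun).round(2),"axial",np.percentile(s,[0,2,50,98,100]).round(1))
for n in("top5","scene5"):
    d=load(n+".npz"); h=toh(cloud(d)); m=(h[...,2]>66)&(h[...,2]<84)&(h[...,0]<-30)&(h[...,0]>-78)&(np.abs(h[...,1])<26); q=h[m]
    print(n,"fork y",np.percentile(q[:,1],[0,2,98,100]).round(1)," z",np.median(q[(q[:,0]>-66)][:,2]))
    b=np.polyfit(q[(q[:,0]>-66)][:,0],q[(q[:,0]>-66)][:,2],1); print("slope",b)
    for lo in range(-66,-30,9):
        w=q[(q[:,0]>lo)&(q[:,0]<lo+9)]; print(lo,w[:,1].min().round(1),w[:,1].max().round(1))
    # shank: pts along bolt 28..46 from pivot
    a=np.array([-np.sin(1.12),0,np.cos(1.12)]); v=h-[-56,0,22]; s=v@a; p=np.linalg.norm((v-s[...,None]*a)[...,[0,2]],axis=-1)
    m=(s>25)&(s<46)&(p<8)&(np.abs(h[...,1])<10); print("shank",m.sum(),h[m][:,1].mean(),h[m][:,1].min(),h[m][:,1].max())
```

```text
top0 184 [ 1.184 -1.871] rms 2.31 axial [56.9 58.3 80.5 97.8 98.4]
scene0 151 [ 1.18  -0.547] rms 1.37 axial [57.3 58.5 75.4 92.3 92.8]
scene5 1141 [0.306 6.003] rms 16.2 axial [ 43.1  48.2 303.6 469.4 491.3]
top5 fork y [-19.8 -19.1  15.6  16.2]  z 71.7535295778481
slope [5.54984328e-02 7.43920586e+01]
-66 -19.5 16.2
-57 -19.7 16.1
-48 -19.4 15.9
-39 -19.8 15.7
shank 32 -2.015262756763761 -5.69932050473836 1.8100438898847921
scene5 fork y [-19.3 -18.5  17.1  17.5]  z 71.76459535333326
slope [1.85377648e-02 7.25449116e+01]
-66 -19.0 17.1
-57 -18.6 17.3
-48 -18.4 17.1
-39 -19.1 17.1
shank 4 -4.630907770905598 -5.3395574560926695 -4.051809853949437
```

apply_moves([
  [0,0,0,0,0,-6.3,0],
  [0,0,0,0,0,-6.3,0],
  [0,0,0,0,0,-6.3,0],
  [0,0,0,0,0,-6.3,0],
  [0,0,0,0,0,-6.3,0],
])

```text
time: 6.25
tcp_pos: [426.2, 38.0, 140.1]
ee_rot: [0.664, -0.239, -0.471, -0.529]
ft_force: [-1.8, 0.3, 0.4]
width: 0.999
```

apply_moves([
  [0,0,0,0,0,0,0],
  [0,0,0,0,0,0,0],
])

```text
time: 6.42
tcp_pos: [425.3, 37.4, 139.3]
ee_rot: [0.661, -0.242, -0.473, -0.529]
ft_force: [0.4, -1.0, 0.7]
width: 1.0
```

Run:
```python
from h import *
from station import bot
c=led([[0,0,0,0,0,-31.5,0]]);st(c)
o=bot.get_obs();st(o)
g=np.array([-129,0.2,52])
for p in (g+60*np.array([-np.sin(.55),0,np.cos(.55)]),g):
    print(rel(c,p,Rtgt(.55),19))
```

```text
t 0 tcp [425.7  36.6 139.7] grasp(h) [-202.1    0.8  155.9] tilt 0.55 sidelean -0.002 jawz.EY [ 0.003  1.    -0.   ] q [0. 0. 0. 0. 0. 0.] F(h) [0. 0. 0.] w 0
t 6.42 tcp [425.3  37.4 139.3] grasp(h) [-201.2    1.4  156.1] tilt 0.49 sidelean 0.006 jawz.EY [0.002 1.    0.008] q [-0.52 -0.11  2.31  0.6   0.71 -2.88] F(h) [-0.  -1.   0.7] w 85.0
(array([66.81296694, -8.05920782, -0.38287424]), array([-0.1587403 , -0.09730034, -0.01267872]))
(array([126.81287895,  -8.07234377,  -0.28096335]), array([-0.1587403 , -0.09730034, -0.01267872]))
```

apply_moves([
  [0,0,0,7.1,0,0,0],
  [0,0,0,7.1,0,0,0],
  [0,0,0,7.1,0,0,0],
  [0,0,0,7.1,0,0,0],
  [0,0,0,7.1,0,0,0],
])

```text
time: 6.83
tcp_pos: [426.7, 38.1, 140.0]
ee_rot: [-0.468, 0.375, 0.377, 0.706]
ft_force: [-1.0, 1.1, -0.2]
width: 0.997
```

Run:
```python
from h import *
from station import bot
c=led([[0,0,0,35.5,0,0,0]]);st(c)
o=bot.get_obs();st(o)
```

```text
t 0 tcp [425.7  36.6 139.7] grasp(h) [-202.1    0.8  155.9] tilt 0.55 sidelean -0.002 jawz.EY [0.498 0.813 0.303] q [0. 0. 0. 0. 0. 0.] F(h) [0. 0. 0.] w 0
t 6.83 tcp [426.7  38.1 140. ] grasp(h) [-199.7    1.5  156.8] tilt 0.491 sidelean 0.007 jawz.EY [0.515 0.81  0.281] q [-0.51 -0.11  2.31  0.6   0.71 -2.26] F(h) [-0.5  1.4 -0.2] w 84.8
```

apply_moves([
  [0,0,0,7.1,0,0,0],
  [0,0,0,7.1,0,0,0],
  [0,0,0,7.1,0,0,0],
  [0,0,0,7.1,0,0,0],
  [0,0,0,7.1,0,0,0],
])

```text
time: 7.25
tcp_pos: [426.7, 38.1, 140.0]
ee_rot: [-0.23, 0.472, 0.245, 0.815]
ft_force: [0.2, -0.3, -0.2]
width: 0.999
```

apply_moves([
  [0,0,0,7.1,0,0,0],
  [0,0,0,7.1,0,0,0],
  [0,0,0,7.1,0,0,0],
  [0,0,0,7.1,0,0,0],
  [0,0,0,7.1,0,0,0],
])

```text
time: 7.67
tcp_pos: [426.7, 38.1, 140.0]
ee_rot: [0.029, 0.524, 0.089, 0.846]
ft_force: [-1.2, -0.5, 0.2]
width: 1.0
```

apply_moves([
  [0,0,0,7.1,0,0,0],
  [0,0,0,7.1,0,0,0],
  [0,0,0,7.1,0,0,0],
  [0,0,0,7.1,0,0,0],
  [0,0,0,7.1,0,0,0],
])

```text
time: 8.08
tcp_pos: [426.7, 38.2, 140.0]
ee_rot: [0.286, 0.526, -0.075, 0.797]
ft_force: [1.0, 0.5, -0.5]
width: 0.999
```

apply_moves([
  [0,0,0,7.1,0,0,0],
  [0,0,0,7.1,0,0,0],
  [0,0,0,7.1,0,0,0],
  [0,0,0,7.1,0,0,0],
  [0,0,0,7.1,0,0,0],
])

```text
time: 8.5
tcp_pos: [426.7, 38.1, 140.0]
ee_rot: [0.515, 0.479, -0.232, 0.672]
ft_force: [-0.3, -0.4, 0.4]
width: 0.999
```

apply_moves([
  [0,0,0,2.5,0,0,0],
  [0,0,0,0,0,0,0],
  [0,0,0,0,0,0,0],
])

```text
time: 8.75
tcp_pos: [426.2, 38.4, 139.7]
ee_rot: [0.527, 0.474, -0.24, 0.663]
ft_force: [-1.2, 0.2, -0.1]
width: 1.0
```

Run:
```python
from h import *
from station import bot
o=bot.get_obs();st(o)
g=np.array([-129,0.2,52])
for T in (.49,.55):
  for p in (g+60*np.array([-np.sin(T),0,np.cos(T)]),g):
    print(rel(o,p,Rtgt(T,-1),19))
```

```text
t 8.75 tcp [426.2  38.4 139.7] grasp(h) [-200.     2.   156.4] tilt 0.491 sidelean 0.007 jawz.EY [ 0.004 -1.    -0.006] q [-0.51 -0.11  2.31  0.61  0.71  0.25] F(h) [-1.   0.6 -0.1] w 85.0
(array([65.57133523, 13.44620433,  2.40541348]), array([ 0.05101607, -0.4196539 , -0.06445918]))
(array([125.56968789,  13.37850781,   2.84483989]), array([ 0.05101607, -0.4196539 , -0.06445918]))
(array([65.64235321, 10.98759935,  2.40375464]), array([ 0.03841093, -0.42105611,  3.37327199]))
(array([125.53677712,  14.51786134,   2.84560862]), array([ 0.03841093, -0.42105611,  3.37327199]))
```

apply_moves([
  [0.022,0.0045,0.001,0,-0.4,0,0],
  [0.022,0.0045,0.001,0,0,0,0],
  [0.022,0.0045,0.0005,0,0,0,0],
  [0,0,0,0,0,0,0],
  [0,0,0,0,0,0,0],
])

```text
time: 9.17
tcp_pos: [465.8, 53.2, 86.4]
ee_rot: [0.527, 0.473, -0.242, 0.663]
ft_force: [-0.7, 0.3, -0.1]
width: 1.001
```

Run:
```python
from h import *
from station import bot,get_image
o=bot.get_obs();st(o)
g=np.array([-129,0.2,52])
print(rel(o,g,Rtgt(.49,-1),19))
d=get_image("scene"); crop(d,"pics/s6.png",260,120,440,280,4); np.savez("scene6.npz",**d)
```

```text
t 9.17 tcp [465.8  53.2  86.4] grasp(h) [-157.8    1.1  103.2] tilt 0.49 sidelean 0.003 jawz.EY [ 0.001 -1.    -0.003] q [-0.4   0.09  2.31  0.76  0.5   0.16] F(h) [-0.6  0.5 -0.1] w 85.1
(array([58.69984235,  1.37291858,  1.14661073]), array([-0.02923263, -0.19273859,  0.02786989]))
```

View pics/s6.png

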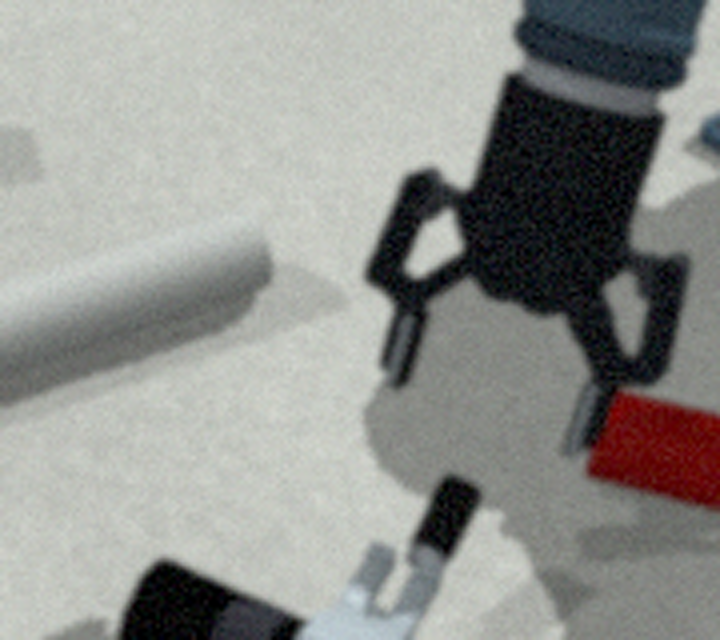

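apply_moves([
  [0,0,0.0005,0,0,-4,0],
  [0,0,0.0005,0,0,-4,0],
  [0.01,0,0,0,0,0,0],
  [0,0,0,0,0,0,0],
])

```text
time: 9.55
tcp_pos: [470.3, 53.4, 78.8]
ee_rot: [0.498, 0.503, -0.28, 0.649]
ft_force: [-0.8, 0.8, -0.1]
width: 0.998
```

Run:
```python
from h import *
from station import bot,get_image
o=bot.get_obs();st(o)
g=np.array([-129,0.2,52])
print(rel(o,g,Rtgt(.35,-1),19))
```

```text
t 9.55 tcp [470.3  53.4  78.8] grasp(h) [-151.4   -0.4   96.5] tilt 0.372 sidelean 0.002 jawz.EY [ 0.002 -1.    -0.002] q [-0.31  0.14  2.21  0.46  0.55  0.51] F(h) [-0.5  1.  -0.1] w 84.9
(array([49.64248829,  4.29919202, -0.42178116]), array([ 0.05140102, -0.1115868 , -1.25783407]))
```

apply_moves([
  [0.0165,0.0015,0,0,0,0,0],
  [0.0165,0.0015,0,0,0,0,0],
  [0.0165,0.001,0,0,0,0,0],
  [0,0,0,0,0,0,0],
  [0,0,0,0,0,0,0],
])

```text
time: 9.97
tcp_pos: [488.5, 62.0, 33.2]
ee_rot: [0.498, 0.504, -0.281, 0.647]
ft_force: [-0.7, 0.2, 0.2]
width: 0.999
```

Run:
```python
from h import *
from station import bot,get_image
o=bot.get_obs();st(o)
g=np.array([-129,0.2,52])
print(rel(o,g,Rtgt(.37,-1),19))
d=get_image("scene"); crop(d,"pics/s7.png",300,170,420,280,6); np.savez("scene7.npz",**d)
st(bot.get_obs())
```

```text
t 9.97 tcp [488.5  62.   33.2] grasp(h) [-131.3    0.8   50.9] tilt 0.37 sidelean 0.005 jawz.EY [-0.    -1.    -0.005] q [-0.27  0.27  2.22  0.57  0.42  0.42] F(h) [-0.6  0.5  0.2] w 84.9
(array([-0.16745715,  2.56210612,  0.66886192]), array([-0.10534002, -0.27125621,  0.0135126 ]))
t 10.02 tcp [488.9  61.8  33.7] grasp(h) [-131.1    0.5   51.4] tilt 0.371 sidelean 0.004 jawz.EY [-0.    -1.    -0.004] q [-0.27  0.27  2.22  0.57  0.42  0.42] F(h) [-0.   0.5  0.6] w 84.8
```

View pics/s7.png

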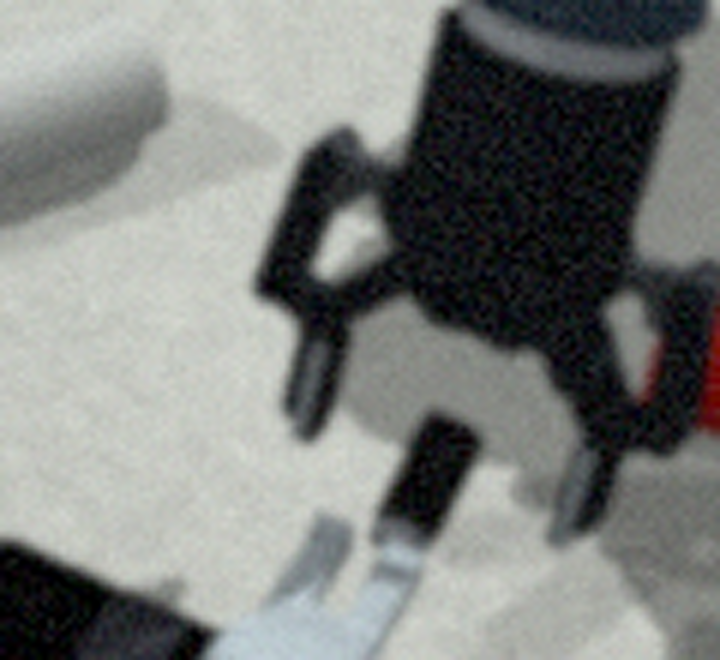

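apply_moves([
  [0,0.002,0.0003,0,0,0,255],
  [0,0,0,0,0,0,255],
  [0,0,0,0,0,0,255],
  [0,0,0,0,0,0,255],
  [0,0,0,0,0,0,255],
], grip_force=50)

```text
time: 10.43
tcp_pos: [491.3, 62.2, 34.2]
ee_rot: [0.498, 0.503, -0.281, 0.648]
ft_force: [-0.8, -0.2, 0.3]
width: 0.3
```

apply_moves([
  [0,0,0,0,0,0,255],
  [0,0,0,0,0,0,255],
])

```text
time: 10.6
tcp_pos: [491.2, 62.2, 33.9]
ee_rot: [0.498, 0.503, -0.281, 0.648]
ft_force: [-3.4, -2.1, 4.2]
width: 0.247
```

Run:
```python
from h import *
from station import bot,get_image
st(bot.get_obs())
```

```text
t 10.6 tcp [491.2  62.2  33.9] grasp(h) [-128.8    0.    51.6] tilt 0.371 sidelean 0.003 jawz.EY [-0.    -1.    -0.003] q [-0.27  0.27  2.21  0.57  0.42  0.43] F(h) [-3.9 -0.7  4.2] w 21.0
```

apply_moves([
  [-0.003,-0.0031,0,0,0,0,255],
  [-0.003,-0.0031,0,0,0,0,255],
  [-0.003,-0.0032,0,0,0,0,255],
  [0,0,0,0,0,0,255],
  [0,0,0,0,0,0,255],
])

```text
time: 11.02
tcp_pos: [480.4, 57.7, 39.1]
ee_rot: [0.499, 0.503, -0.281, 0.648]
ft_force: [5.5, 2.5, -4.4]
width: 0.244
```

Run:
```python
from h import *
from station import bot,get_image
d=get_image("scene"); crop(d,"pics/s8.png",300,170,420,280,6); np.savez("scene8.npz",**d)
o=bot.get_obs(); st(o)
```

```text
t 11.07 tcp [480.4  57.7  39.1] grasp(h) [-140.5   -0.2   56.8] tilt 0.372 sidelean 0.003 jawz.EY [-0.    -1.    -0.004] q [-0.29  0.24  2.23  0.57  0.44  0.41] F(h) [ 5.9  0.7 -4.7] w 20.8
```

View pics/s8.png

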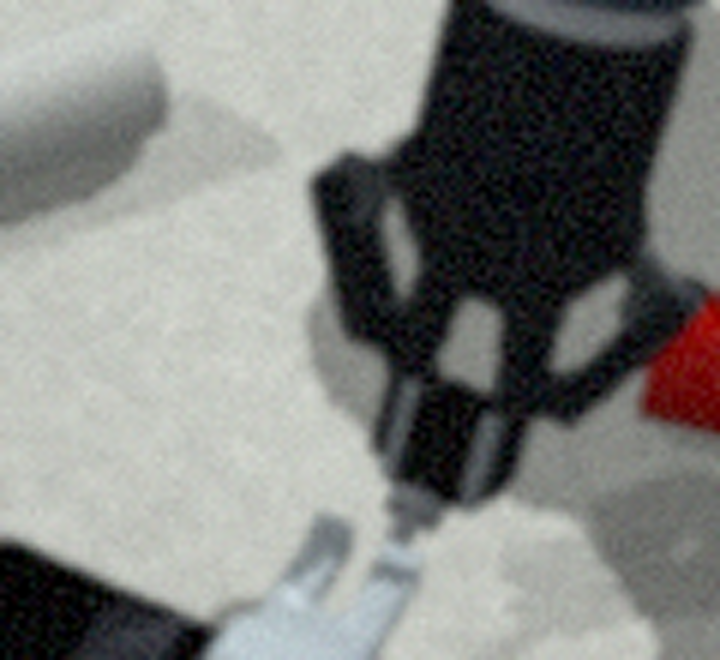

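```bash
cat > arc.py <<'E'
import numpy as np,sys
def ax(t): return np.array([np.sin(t),-np.cos(t)]),np.array([np.cos(t),np.sin(t)])
def rows(L,r,T):
    P=[np.array([-56-rr*np.sin(l),22+rr*np.cos(l)])+19*ax(t)[0] for l,rr,t in zip(L,r,T)]
    for k in range(1,len(P)):
        x,y=ax(T[k-1]); d=P[k]-P[k-1]; print([round(d@x/1000,4),round(d@y/1000,4),0,0,0,round(np.degrees(T[k]-T[k-1]),2),255],"lean",round(L[k],2))
E
python3 - <<'E'
from arc import *
L=np.linspace(1.18,0,13); T=np.linspace(.372,-.5,13); r=np.interp(L,[0,.9,1.18],[93,93,91.4])
rows(L,r,T)
E
```

```text
[np.float64(-0.0067), np.float64(0.0048), 0, 0, 0, np.float64(-4.16), 255] lean 1.08
[np.float64(-0.0065), np.float64(0.005), 0, 0, 0, np.float64(-4.16), 255] lean 0.98
[np.float64(-0.0063), np.float64(0.0052), 0, 0, 0, np.float64(-4.16), 255] lean 0.88
[np.float64(-0.0058), np.float64(0.0057), 0, 0, 0, np.float64(-4.16), 255] lean 0.79
[np.float64(-0.0056), np.float64(0.0059), 0, 0, 0, np.float64(-4.16), 255] lean 0.69
[np.float64(-0.0054), np.float64(0.006), 0, 0, 0, np.float64(-4.16), 255] lean 0.59
[np.float64(-0.0052), np.float64(0.0061), 0, 0, 0, np.float64(-4.16), 255] lean 0.49
[np.float64(-0.0051), np.float64(0.0063), 0, 0, 0, np.float64(-4.16), 255] lean 0.39
[np.float64(-0.0049), np.float64(0.0064), 0, 0, 0, np.float64(-4.16), 255] lean 0.29
[np.float64(-0.0047), np.float64(0.0065), 0, 0, 0, np.float64(-4.16), 255] lean 0.2
[np.float64(-0.0045), np.float64(0.0066), 0, 0, 0, np.float64(-4.16), 255] lean 0.1
[np.float64(-0.0042), np.float64(0.0067), 0, 0, 0, np.float64(-4.16), 255] lean 0.0
```

apply_moves([
  [-0.0067,0.0048,0,0,0,-4.16,255],
  [-0.0065,0.005,0,0,0,-4.16,255],
  [-0.0063,0.0052,0,0,0,-4.16,255],
  [-0.0058,0.0057,0,0,0,-4.16,255],
  [0,0,0,0,0,0,255],
])

```text
time: 11.48
tcp_pos: [494.3, 63.4, 67.3]
ee_rot: [0.425, 0.567, -0.365, 0.604]
ft_force: [5.0, -4.0, -8.0]
width: 0.245
```

apply_moves([
  [0,0,0,0,0,0,255],
])

```text
time: 11.57
tcp_pos: [493.7, 63.2, 66.3]
ee_rot: [0.426, 0.567, -0.363, 0.605]
ft_force: [6.2, -3.5, -5.6]
width: 0.242
```

Run:
```python
from h import *
from station import bot,get_image
d=get_image("scene"); crop(d,"pics/s9.png",300,170,420,280,6); np.savez("scene9.npz",**d)
o=bot.get_obs(); st(o)
R0=Rn.from_quat(o["ee_rot"]); g=toh(o["tcp_pos"]-R0.apply([19,0,0]))
v=g-[-56,0,22]; print("lean",np.arctan2(-v[0],v[2]),"r",np.hypot(v[0],v[2]))
```

```text
t 11.62 tcp [493.4  63.1  66.2] grasp(h) [-121.5   -0.    85.1] tilt 0.104 sidelean 0.005 jawz.EY [ 0.003 -1.    -0.005] q [-0.14  0.3   1.96  0.08  0.8   1.  ] F(h) [ 5.7 -5.9 -5.4] w 20.3
lean 0.8040291097673973 r 90.9105809216219
```

View pics/s9.png

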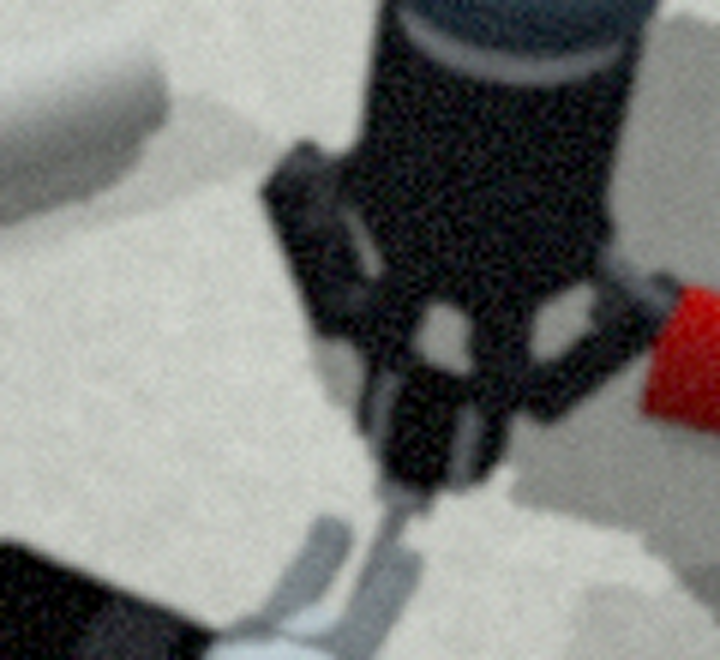

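Run:
```python
from arc import *
L=np.linspace(.804,0,9); T=np.linspace(.104,-.4,9); r=np.array([90.9,92,92.7]+[93]*6)
rows(L,r,T)
```

```text
[np.float64(-0.0065), np.float64(0.0055), 0, 0, 0, np.float64(-3.61), 255] lean 0.7
[np.float64(-0.0059), np.float64(0.006), 0, 0, 0, np.float64(-3.61), 255] lean 0.6
[np.float64(-0.0054), np.float64(0.0065), 0, 0, 0, np.float64(-3.61), 255] lean 0.5
[np.float64(-0.0048), np.float64(0.0068), 0, 0, 0, np.float64(-3.61), 255] lean 0.4
[np.float64(-0.0045), np.float64(0.007), 0, 0, 0, np.float64(-3.61), 255] lean 0.3
[np.float64(-0.0042), np.float64(0.0072), 0, 0, 0, np.float64(-3.61), 255] lean 0.2
[np.float64(-0.0039), np.float64(0.0073), 0, 0, 0, np.float64(-3.61), 255] lean 0.1
[np.float64(-0.0036), np.float64(0.0075), 0, 0, 0, np.float64(-3.61), 255] lean 0.0
```

apply_moves([
  [-0.0065,0.0055,0,0,0,-3.6,255],
  [-0.0059,0.006,0,0,0,-3.6,255],
  [-0.0054,0.0065,0,0,0,-3.6,255],
  [0,0,0,0,0,0,255],
])

```text
time: 11.95
tcp_pos: [509.1, 69.5, 83.9]
ee_rot: [0.37, 0.605, -0.42, 0.566]
ft_force: [3.4, -5.4, -7.8]
width: 0.241
```

```bash
cat > chk.py <<'E'
from h import *
from station import bot,get_image
import sys
d=get_image("scene"); crop(d,f"pics/{sys.argv[1]}.png",300,170,420,280,6); np.savez(sys.argv[1]+".npz",**d)
o=bot.get_obs(); st(o)
R0=Rn.from_quat(o["ee_rot"]); g=toh(o["tcp_pos"]-R0.apply([19,0,0]))
v=g-[-56,0,22]; print("lean",np.arctan2(-v[0],v[2]),"r",np.hypot(v[0],v[2]))
E
python3 chk.py s10
```

```text
t 12.0 tcp [508.6  69.3  83.4] grasp(h) [-1.015e+02  1.000e-01  1.023e+02] tilt -0.087 sidelean 0.006 jawz.EY [ 0.004 -1.    -0.007] q [-0.06  0.39  1.74 -0.04  1.09  1.14] F(h) [ 2.8 -6.8 -7.8] w 20.3
lean 0.5151919046391849 r 92.29700776619218
```

View pics/s10.png

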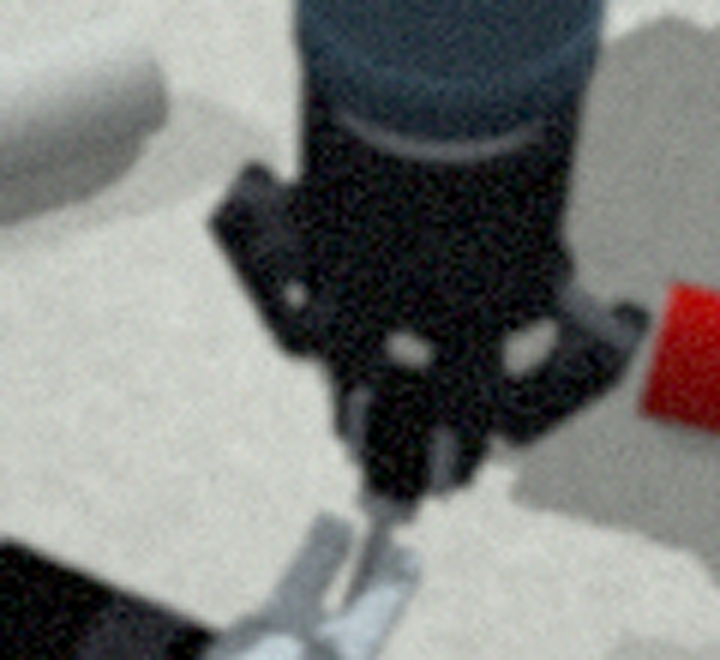

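apply_moves([
  [-0.0048,0.0068,0,0,0,-3.6,255],
  [-0.0045,0.007,0,0,0,-3.6,255],
  [0,0,0,0,0,0,255],
])

```text
time: 12.25
tcp_pos: [521.6, 74.6, 90.4]
ee_rot: [0.331, 0.628, -0.455, 0.538]
ft_force: [1.2, -5.5, -9.1]
width: 0.242
```

```bash
python3 chk.py s11
```

```text
t 12.3 tcp [521.1  74.4  90.1] grasp(h) [-85.5   0.2 108.7] tilt -0.215 sidelean 0.007 jawz.EY [ 0.004 -1.    -0.008] q [-0.02  0.48  1.6  -0.08  1.27  1.2 ] F(h) [ 0.8 -6.5 -8.7] w 20.6
lean 0.328396714515913 r 91.57853104495214
```

View pics/s11.png

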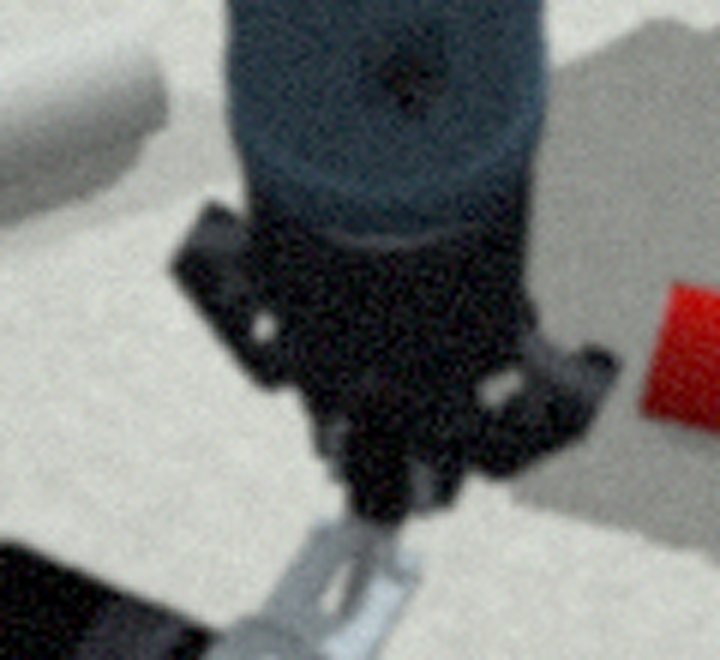

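Run:
```python
from arc import *
L=np.linspace(.328,-.03,5); T=np.linspace(.215*-1,-.4,5); r=np.array([91.6,92.6,93,93,93])
rows(L,r,T)
```

```text
[np.float64(-0.0048), np.float64(0.0059), 0, 0, 0, np.float64(-2.65), 255] lean 0.24
[np.float64(-0.004), np.float64(0.0064), 0, 0, 0, np.float64(-2.65), 255] lean 0.15
[np.float64(-0.0034), np.float64(0.0067), 0, 0, 0, np.float64(-2.65), 255] lean 0.06
[np.float64(-0.003), np.float64(0.0069), 0, 0, 0, np.float64(-2.65), 255] lean -0.03
```

apply_moves([
  [-0.0048,0.0059,0,0,0,-2.6,255],
  [-0.004,0.0064,0,0,0,-2.6,255],
  [-0.0034,0.0067,0,0,0,-2.6,255],
  [-0.003,0.0069,0,0,0,-2.6,255],
  [0,0,0,0,0,0,255],
])

```text
time: 12.72
tcp_pos: [547.1, 84.9, 96.5]
ee_rot: [0.272, 0.656, -0.502, 0.494]
ft_force: [-0.5, -7.2, -7.9]
width: 0.241
```

```bash
python3 chk.py s12
```

```text
t 12.77 tcp [547.   84.8  96.6] grasp(h) [-54.3   0.2 114.1] tilt -0.399 sidelean 0.007 jawz.EY [ 0.004 -1.    -0.009] q [ 0.03  0.63  1.36 -0.13  1.53  1.25] F(h) [-1.  -5.2 -8.8] w 20.5
lean -0.018400736611497354 r 92.09650486746783
```

View pics/s12.png

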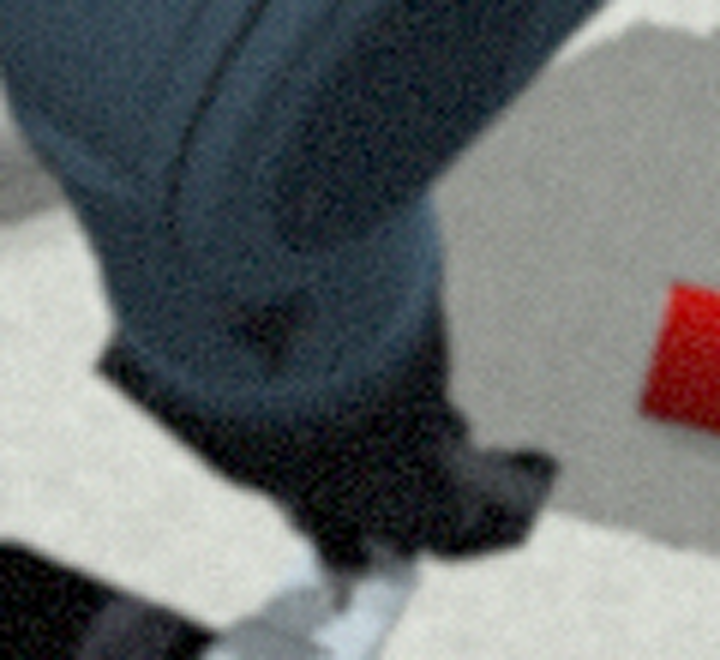

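apply_moves([
  [-0.0008,0.0019,0,0,0,0,255],
  [0,0,0,0,0,0,255],
  [0.003,0.0013,0,0,0,0,255],
  [0.003,0.0013,0,0,0,0,255],
  [0.003,0.0013,0,0,0,0,255],
])

```text
time: 13.18
tcp_pos: [547.3, 84.9, 88.0]
ee_rot: [0.272, 0.656, -0.502, 0.494]
ft_force: [-3.2, -7.5, -5.7]
width: 0.243
```

apply_moves([
  [0.001,0.0004,0,0,0,0,255],
  [0,0,0,0,0,0,255],
  [0,0,0,0,0,0,255],
])

```text
time: 13.43
tcp_pos: [547.3, 84.9, 87.0]
ee_rot: [0.272, 0.656, -0.502, 0.494]
ft_force: [-2.8, -7.6, -5.9]
width: 0.239
```

```bash
python3 chk.py s13
```

```text
t 13.48 tcp [547.3  84.9  87.1] grasp(h) [-54.    0.2 104.6] tilt -0.399 sidelean 0.007 jawz.EY [ 0.003 -1.    -0.009] q [ 0.03  0.64  1.37 -0.13  1.51  1.25] F(h) [-4.7 -4.6 -5.8] w 20.7
lean -0.024606104843262994 r 82.62106261599953
```

View pics/s13.png

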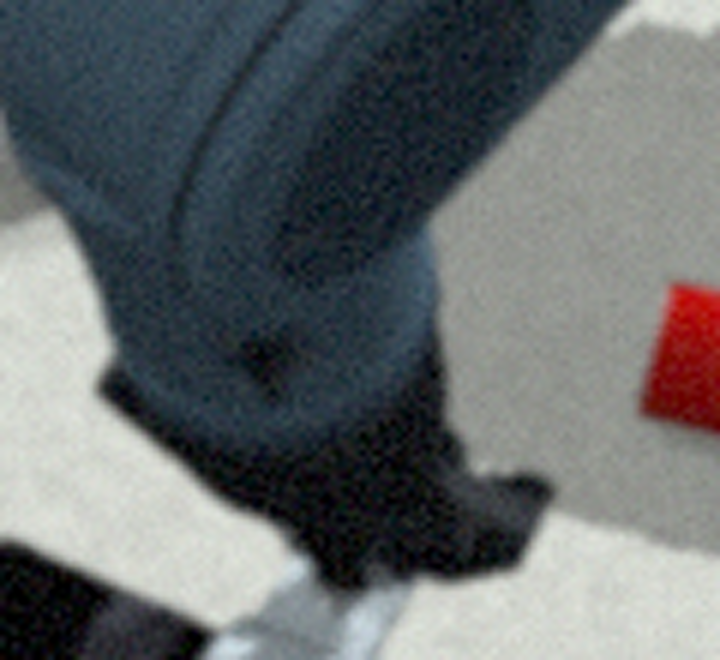

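apply_moves([
  [0.0015,0.0006,0,0,0,0,255],
  [0,0,0,0,0,0,255],
  [0,0,0,0,0,0,0],
  [0,0,0,0,0,0,0],
  [0,0,0,0,0,0,0],
])

```text
time: 13.9
tcp_pos: [549.7, 87.3, 87.2]
ee_rot: [0.275, 0.655, -0.5, 0.495]
ft_force: [-0.1, 0.6, 0.3]
width: 0.658
```

apply_moves([
  [-0.01,0,0,0,0,0,0],
  [-0.03,0,0,0,0,0,0],
  [-0.035,0,0,0,0,0,0],
  [-0.035,0,0,0,0,0,0],
  [-0.035,0,0,0,0,0,0],
])

```text
time: 14.32
tcp_pos: [602.9, 107.8, 223.5]
ee_rot: [0.274, 0.655, -0.5, 0.496]
ft_force: [0.8, 0.7, -0.7]
width: 1.0
```

Run:
```python
from h import *
from station import bot,get_image
for n in ("scene","top"):
    d=get_image(n); np.savez(n+"14.npz",**d)
    crop(d,f"pics/{n[0]}14.png",*((260,180,420,320,5) if n=="scene" else (190,165,340,290,5)))
st(bot.get_obs());
```

```text
t 14.42 tcp [606.5 108.2 227.8] grasp(h) [ 9.300e+00 -1.000e-01  2.455e+02] tilt -0.382 sidelean 0.002 jawz.EY [ 0.004 -1.    -0.004] q [ 0.06  0.64  1.01 -0.12  1.85  1.24] F(h) [ 0.1  0.6 -0.1] w 84.9
```

View pics/s14.png

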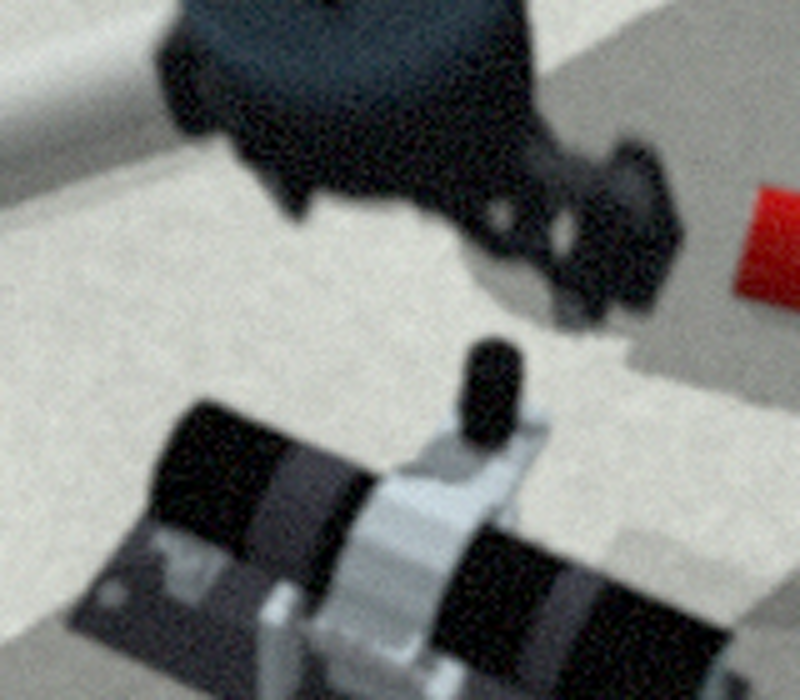

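View pics/t14.png

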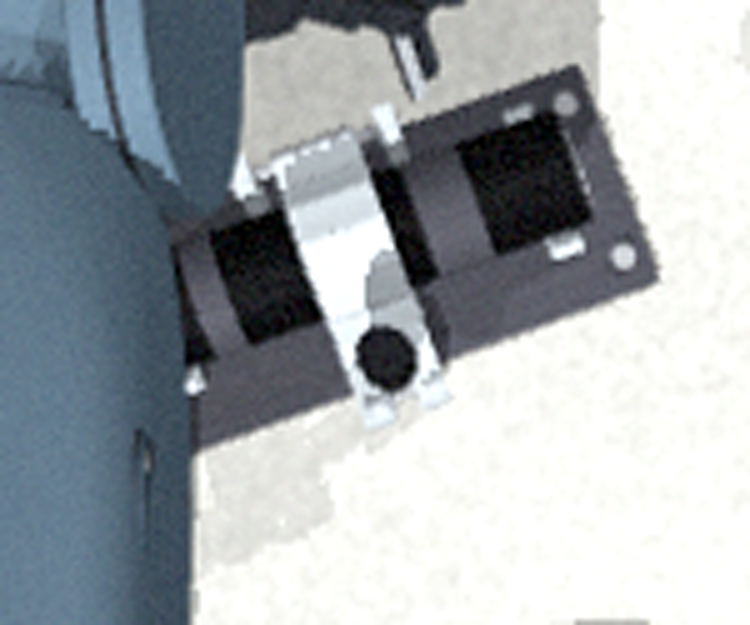

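Run:
```python
from h import *
for n in("top","scene"):
    d=load(n+"14.npz"); e=load(n+"5.npz"); h=toh(cloud(d)); px=d["pixels"].astype(int).sum(-1)
    m=(px<90)&(np.hypot(h[...,0]+56,h[...,1]+1)<20)&(h[...,2]>75)&(h[...,2]<150); q=h[m]
    t=q[q[:,2]>q[:,2].max()-8] if n=="scene" else q[q[:,2]>100]
    print(n,len(q),"top z pct",np.percentile(q[:,2],[2,50,90,98]).round(1),"top ctr",t.mean(0).round(1), "range", q.min(0).round(1),q.max(0).round(1))
    m=(px>150)&(h[...,2]>66)&(h[...,2]<80)&(h[...,0]<-28)&(h[...,0]>-66)&(np.abs(h[...,1])<17); w=h[m]
    print("fork",len(w),np.polyfit(w[:,0],w[:,2],1),np.median(w[:,2]))
    m=(px<70)&(np.abs(h[...,0])<26)&(np.abs(h[...,1])<104)&(np.abs(h[...,1])>22)&(h[...,2]>70)&(h[...,2]<90); w=h[m]; print("tube top",np.percentile(w[:,2],98),w.mean(0))
```

```text
top 101 top z pct [ 98.9 117.1 119.9 120.8] top ctr [-59.6  -2.4 116.4] range [-69.2 -12.2  94.9] [-48.9   7.1 121.7]
fork 178 [ 0.07603086 75.4853466 ] 71.86818728327671
tube top 87.4597939948123 [ -4.32931485 -25.05487507  80.63742318]
scene 187 top z pct [ 81.7 108.5 118.  119.1] top ctr [-52.9   0.9 116.7] range [-62.5  -7.3  77.9] [-43.8   9.6 119.4]
fork 203 [2.48002564e-02 7.30050716e+01] 71.69241245612238
tube top 86.51772256819822 [ 8.09643194 14.9774708  80.68709489]
```

Run:
```python
from station import workorder
print(workorder.sign_off())
```

```text
the job is handed in; nothing more can be done
None
```

The tube is fastened in its holder, and I handed the job in at about 14.5 s of the 48 s allowed; sign-off reports no verdict.

1. **Cap:** I gripped the fork across its sides and swung the cap down to its stop, while the bolt still leaned out about 1.18 rad. That also centred the fork on the bolt.
2. **Bolt and nut:** I gripped the thumb nut, drew it out about 12 to 13 mm, and swung the bolt upright into the slot. I lowered the nut behind the toes, opened the gripper and backed well clear.

**Last checks:**
- **Cap home:** the fork top stands at 71.7 to 71.9 mm, against 72 expected.
- **Nut down:** the knob top stands at about 118 to 120 mm. That means it is drawn out roughly 1 to 3 mm, against 117 mm fully down and a 4.5 mm limit.
- **Bolt upright:** in both views the bolt stands in the slot with its knob behind the toes.
- **Tube and bystanders:** the tube still lies in its rests. The gripper never came near the bystanders, but I did not measure them again at the end.

**Disagreements:**
- The two cameras differed by up to about 3 mm sideways and about 7 mm along x at the upright knob (-60 and -53 mm). Their mean, -56 mm, is where it should be.
- One 31° tilt of the tool stopped about 3° short and I replanned from the measured pose.
- The wrist showed up to about 7 N sideways while swinging the bolt, with no visible effect.

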